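Vase to the photo turntable, fourth view

ROBOT

A 6-joint arm with a two-finger parallel gripper is mounted at the origin on the work surface. World frame = base frame: x ahead of the robot, y to its left, z up, the work surface at z = 0. Lengths are in m, angles in rad, forces in N, time in s.
With the tool pointing down it reaches from about 0.4 to 0.825 m from the base axis. Payload 7 kg.
Tool frame: the origin (TCP) lies on the centre line of the jaws, within the pads' length; the fingertips stand 22 mm ahead of it and the grasp point (between the pads) lies 3 mm ahead of it; z points along the fingers, y is the line along which they close (so a half turn about z gives the same grasp; the last joint's range is limited). The gripper opens to 88 mm and grips with 3 to 60 N. Pads are 19 mm wide; open, the fingers measure 130 mm over their backs; the gripper's body (78 mm by 193 mm) begins 47 mm behind the grasp point.
Start: joints at [-0.916, 0.359, 0.012, 0, -1.224, -0.288], TCP at [0.242, -0.63, 0.21] pointing down, gripper open.
Joint ranges: [-3.07, 3.07], [-1.43, 2.12], [-1.02, 1.25], [-3.03, 1.67], [-3.05, -0], [-3.03, 3.03]. Speed limits (rad/s): [2.39, 2.39, 3.01, 3.14, 3.14, 3.14].

INTERFACE

Orientations are given as [roll, pitch, yaw] about the fixed x, y, z axes, in that order (R = Rz(yaw) Ry(pitch) Rx(roll)).
In Python, from station import monitor, viewer, order gives the robot as it stands. The module is installed in compiled form; this text tells all that it offers.
- The arm moves only by the tool servo_tool, never from a script. Its argument "targets" is a list of rows, each an object with "angular": the turn, a rotation vector about the tool's x, y, z in degrees, a list of three; "xyz": the shift along the tool's x, y, z in cm, a list of three; "claw": the finger opening in cm, from 0 to 8.76. A call has 1 to 20 rows; each row shifts and turns the commanded pose from where the row before left it, along the tool's axes as they then stand; what a row does not reach is not made up. A row lasts 1/10 s, in which the tool goes at most 50 mm and 8.59 degrees, less where a joint would pass 70% of its speed; a pose out of reach is approached as far as the arm can. A call is refused whole if a number of a shift passes 5 or a number of a turn 8.59, either way. A call with a gripper value outside its range is refused whole. The fingers move at their own pace and stop on an object; "force" is the grip in N (left out, the last holds). Time passes only in rows, so rows that do not move let the fingers close. It gives the time, the measured TCP pose, the force, the opening and the grip force at its end, in the units of the state.
- monitor.get_state(): the state, without advancing time (a new reading comes with each control period).
- viewer.grab_frame(name): name is "scene" or "top" or "wrist"; returns a dict with "color" (420x560x3 uint8, blue, green, red), "fovy" (degrees; the focal length in pixels is half the picture's height over the tangent of half this angle, whatever the lens; pixels are square), "cx", "cy" (the principal point, pixels), "R" (3x3) and "t" (3): a world point X has camera coordinates R X + t. Camera axes: x right, y down, z forward; pixel columns grow to the right and rows downward; lengths in m; the calibration is good to about 2 mm. A picture is of the moment at which its call begins. There is no depth.
- order.job_done(): hands the job in; it is judged then, once.
The state is a dict: "t": time; "q": joint angles; "qd": joint speeds; "joint_efforts": joint torques, N m; "eef_pos": TCP position; "ee_rot": TCP orientation; "force": force on the tool from outside, world axes, zero at the start; "moment": the same for the moment, N m; "width": finger opening in m; "gripper_force": force on a finger pad.
Only numpy, scipy, OpenCV 4.12 (cv2) and the standard library are available. Lean on these libraries where they do the work, as an engineer would, in place of code of your own. Each camera call takes 0.05 s, during which the arm holds its last target. There are 200 camera calls.

TASK

The vase has dried mouth down on the ware board: turn it right way up and stand it in the middle of the photo turntable, its broad faces square to the disc's zero line with one of them towards the turning knob. Have the turntable clicked in four stops clockwise (seen from above) from zero, that is with the knob four clicks clockwise of the pointer, ready for that view to be photographed. The clay is brittle, so do not drop the vase or let it fall, and leave the beaker and the dish on the ware board alone.

Things in the scene. Friction and masses are not known exactly. Their poses are not given: they have to be found in the camera images.
- vase: Hollow slab-built clay vase, about 360 g: the only oblong piece on the ware board. 46 mm thick (x) by 72 wide (y), straight up to 98 mm, then an open neck 38 by 56 to the flat rim at 120. Broad faces alike, each with 7 combed lines. Origin: middle of its base's underside; z from base to mouth, so down at the start (origin on top, 140 mm above the table). Stable on base, rim or narrow side.
- vase_mouth (a point): Middle of the vase's rim, 120 mm along its z from the origin.
- turntable: Fixed base of the photo turntable. Origin: on the table under the disc's axis; z up; x points at the pointer, a black cone on a small bracket just outside the disc's edge, 131 to 156 mm from the axis, up to 45 mm high. About 0.4 m from the axis on that same side a camera stands on a table tripod (230 mm high, 190 across, fixed): keep clear of it.
- disc_top (a point): Centre of the disc's top face, 45.5 mm above the table; turns with the disc: x along the dark zero line towards the turning knob, z up. The disc is 256 mm across, flat and white, with twelve ticks round its edge, the zero line from the centre to the knob and a grey line square to it through the centre.
- turn_knob (a point): Middle of the top of the turning knob, a smooth upright round black knob 22 mm across and 34 mm tall on the disc, 105 mm from the axis; its top is 79 mm above the table. By it the disc is turned.
- disc (a joint): Angle of the disc in rad: 0 (zero) when the turning knob is at the pointer, growing anticlockwise seen from above. It turns endlessly both ways with a click stop every pi/6; a sprung roller pulls it the last 10 degrees or so into a stop, and about 3 N at the knob take it out of one. One click clockwise is -pi/6. It may start between two stops.
- ware_board: Pale wooden board 460 by 170 mm, fixed, top 20 mm above the table, lying lengthwise away from the robot on its right. Origin: under its middle, at table height; x along its length, away from the robot. The vase stands near its middle, the beaker at its far end, the dish at its near end. Between it and the turntable the table is free for 100 mm or more.
- beaker: Round clay beaker 72 mm across and 85 mm high, mouth down on the far end of the ware board. Origin: middle of its base, which is on top. Not to be moved.
- dish: Small round clay dish 92 mm across and 45 mm high, mouth down on the near end of the ware board. Origin: middle of its base, which is on top. Not to be moved.

How it is judged:
By the outcome, as a careful person would: the job done as asked, in the order asked, and still so for the second after the job is handed in, with the robot touching nothing.
It also fails if it takes over 72 s, if anything falls off the work surface, if the arm or the gripper's body presses on something with over 40 N, if the wrist force passes 120 N, or if a joint passes its speed limit or range.

## Working session

There is one attempt and no reset: what is moved stays moved. The work goes in short steps, Python scripts to look and compute and a tool call to move; the robot and the scene stay as the last step left them, time stands still between calls to the robot, and variables do not carry over. Pictures are saved under pics/ and viewed, at most 10 in all, crops included, and the job is handed in when it is done.

Besides the shell and the picture viewer there is one more tool, called after ">>>" as name([rows], argument=value, ...), one row to a line, values as JSON. servo_tool: Moves the arm, as the interface text tells. Its arguments: {"type":"object","properties":{"targets":{"type":"array"},"force":{"type":"number"}},"required":["targets"]}

```bash
mkdir -p pics; cat > h.py <<'E'
import numpy as np, cv2, json, pickle
from station import monitor, viewer, order
def grab(n, tag):
    f=viewer.grab_frame(n); cv2.imwrite(f'pics/{tag}.png',f['color']); pickle.dump(f,open(f'pics/{tag}.pkl','wb')); return f
def load(tag): return pickle.load(open(f'pics/{tag}.pkl','rb'))
def K(f):
    h=f['color'].shape[0]; fl=h/2/np.tan(np.radians(f['fovy'])/2); return np.array([[fl,0,f['cx']],[0,fl,f['cy']],[0,0,1]])
def ray(f,uv):
    R=np.array(f['R']);d=R.T@np.linalg.inv(K(f))@np.array([uv[0],uv[1],1.]); return -R.T@np.array(f['t']), d/np.linalg.norm(d)
def onz(f,uv,z):
    c,d=ray(f,uv); return c+d*(z-c[2])/d[2]
def tri(obs):
    A=np.zeros((3,3));b=np.zeros(3)
    for f,uv in obs:
        c,d=ray(f,uv);P=np.eye(3)-np.outer(d,d);A+=P;b+=P@c
    X=np.linalg.solve(A,b); return X,[np.linalg.norm((np.eye(3)-np.outer(ray(f,uv)[1],ray(f,uv)[1]))@(X-ray(f,uv)[0])) for f,uv in obs]
def proj(f,X):
    p=K(f)@(np.array(f['R'])@np.array(X)+np.array(f['t'])); return p[:2]/p[2]
E
python3 - <<'E'
from h import *
for n in ['scene','top','wrist']:
    f=grab(n,n+'0'); print(n,f['fovy'],f['cx'],f['cy'],np.round(ray(f,(280,210)),3).tolist())
a=[load(n+'0')['color'] for n in ['top','scene']]
print(monitor.get_state())
E
```

```text
scene 52.26996538639163 277.5587412808089 205.349238850152 [[0.958, 0.404, 0.699], [-0.536, -0.501, -0.68]]
top 57.74836248176458 280.8605282225838 199.62446234368593 [[0.384, -0.046, 0.887], [0.088, -0.026, -0.996]]
wrist 64.48852602823358 276.6070325957875 214.29833007735834 [[0.181, -0.654, 0.384], [0.215, 0.095, -0.972]]
{'t': 0.15, 'q': array([-9.15896820e-01,  3.59255311e-01,  1.12844921e-02, -2.22312185e-04,
       -1.22411043e+00, -2.88100585e-01]), 'qd': array([-0.00076159, -0.00205392,  0.00305449,  0.00097517, -0.00232053,
       -0.00047642]), 'joint_efforts': array([-1.10771707e-03, -5.83275676e+01,  2.93290883e+01,  7.00119182e+00,
        8.79400119e-03, -1.28790234e-04]), 'eef_pos': array([ 0.24190128, -0.6297563 ,  0.20962904]), 'ee_rot': array([ 3.14030130e+00, -1.64713708e-04, -2.77486930e+00]), 'force': array([-0.37038165,  0.18545112,  0.21647061]), 'moment': array([ 0.02667232, -0.0285575 ,  0.00923326]), 'gripper_force': 0.0, 'width': 0.08759880752860473}
```

View pics/top0.png

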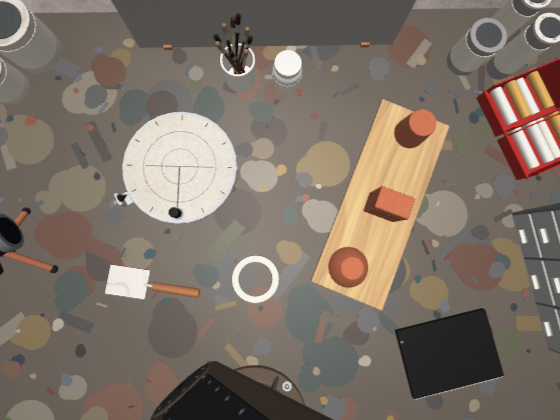

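View pics/scene0.png

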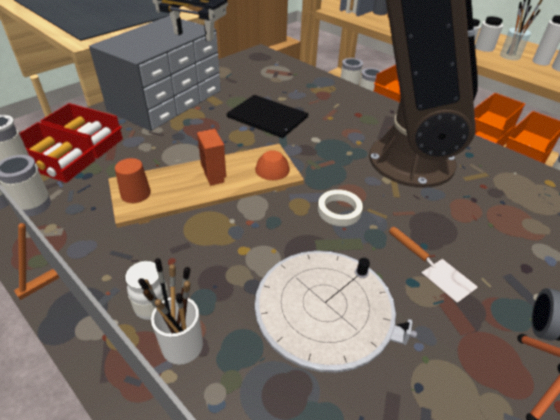

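Top view: turntable disc centred near (180,167), knob (176,213), pointer (121,199), and the board with beaker (421,125), vase (392,203) and dish (349,267). In the scene view the vase is at (211,157), the knob at (363,267) and the pointer at (402,330).

```bash
python3 - <<'E'
from h import *
t=load('top0');s=load('scene0')
for nm,a,b in [('knob',(176,212),(363,262)),('disc c',(179.5,167),(325.5,302)),('pointer',(121,199),(402,330)),('vase',(396,206),(209,137)),('beaker',(423,123),(130,166)),('dish',(352,267),(272,155))]:
    X,e=tri([(t,a),(s,b)]); print(nm,X.round(3),np.round(e,4))
def cnt(f,tag,box):
    x0,y0,x1,y1=box; hsv=cv2.cvtColor(f['color'],cv2.COLOR_BGR2HSV)
    print(tag,hsv[(y0+y1)//2,(x0+x1)//2])
# disc ellipse
hsv=cv2.cvtColor(t['color'],cv2.COLOR_BGR2HSV)
m=cv2.inRange(hsv,(0,0,165),(180,60,255)); m[:, 260:]=0; m[:100]=0; m[240:]=0; m=cv2.morphologyEx(m,cv2.MORPH_CLOSE,np.ones((7,7)))
c=max(cv2.findContours(m,0,1)[0],key=cv2.contourArea); e=cv2.fitEllipse(cv2.convexHull(c)); print(e, onz(t,e[0],.0455))
big=cv2.resize(t['color'][100:310,330:460],None,fx=3,fy=2.8,interpolation=cv2.INTER_CUBIC)
w=load('wrist0')['color']
cv2.imwrite('pics/mix.png',np.hstack([cv2.resize(w,(420,590)) if 0 else cv2.resize(w,(420,315)),cv2.resize(t['color'][170:235,355:425],(340,315),interpolation=cv2.INTER_CUBIC)]))
E
```

```text
knob [0.456 0.155 0.075] [0.0016 0.0016]
disc c [0.56  0.153 0.047] [0.0006 0.0006]
pointer [0.495 0.284 0.031] [0.0034 0.0034]
vase [ 0.454 -0.299  0.138] [0.0029 0.0029]
beaker [ 0.63  -0.376  0.104] [0.0021 0.0021]
dish [ 0.33  -0.217  0.069] [0.0004 0.0004]
((188.1516876220703, 167.11886596679688), (110.1670150756836, 157.67727661132812), 78.89008331298828) [0.55971592 0.13411785 0.0455    ]
```

View pics/mix.png

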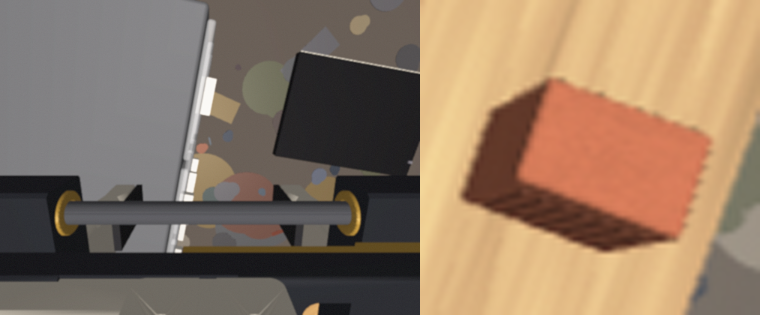

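The wrist picture shows only the cabinet and the tablet. The crop shows the vase's upturned base, with its width axis heading about 70° and its combed faces towards and away from the robot. I'll move to free space and collect kinematic samples on the way.

>>> servo_tool([
  {"xyz": [-3, 2.7, -1], "angular": [0, 0, 0], "claw": 8.7},
  {"xyz": [-3, 2.7, -1], "angular": [0, 0, 0], "claw": 8.7},
  {"xyz": [-3, 2.7, -1], "angular": [0, 0, 0], "claw": 8.7},
  {"xyz": [-3, 2.7, -1], "angular": [0, 0, 0], "claw": 8.7},
  {"xyz": [-3, 2.7, -1], "angular": [0, 0, 0], "claw": 8.7},
  {"xyz": [-3, 2.7, -1], "angular": [0, 0, 0], "claw": 8.7},
  {"xyz": [-3, 2.7, -1], "angular": [0, 0, 0], "claw": 8.7},
])

```text
t: 0.85
eef_pos: [0.3706, -0.3768, 0.2806]
ee_rot: [3.141, -0.0, -2.775]
force: [0.6, 0.2, -0.3]
width: 0.087
gripper_force: 0.0
```

```bash
cat > log.py <<'E'
from h import *
s=monitor.get_state(); open('log.jsonl','a').write(json.dumps({k:np.array(s[k]).tolist() for k in('q','eef_pos','ee_rot')})+'\n'); print(np.round(s['q'],3),np.round(s['eef_pos'],4),np.round(s['ee_rot'],3),s['t'])
E
python3 log.py
python3 - <<'E'
from h import *
f=grab('wrist','w1')
t=load('top0'); hsv=cv2.cvtColor(t['color'],cv2.COLOR_BGR2HSV); roi=hsv[170:235,355:425]
m=cv2.inRange(roi,(0,100,150),(12,255,255)); m=cv2.morphologyEx(m,cv2.MORPH_OPEN,np.ones((3,3)))
c=max(cv2.findContours(m,0,1)[0],key=cv2.contourArea)+np.array([355,170]); r=cv2.minAreaRect(c); b=cv2.boxPoints(r)
P=np.array([onz(t,p,.14) for p in b]); print(r,P.round(3).tolist(),P.mean(0), [np.linalg.norm(P[i]-P[i-1]).round(4) for i in range(4)], np.degrees([np.arctan2(*(P[i]-P[i-1])[1::-1]) for i in range(4)]))
E
```

```text
[-0.422  0.076 -0.194 -0.    -1.301 -0.782] [ 0.3706 -0.3768  0.2806] [ 3.141 -0.    -2.775] 0.85
((394.5838317871094, 202.1236572265625), (36.676395416259766, 22.193387985229492), 20.323135375976562) [[0.453, -0.251, 0.14], [0.494, -0.269, 0.14], [0.466, -0.337, 0.14], [0.425, -0.319, 0.14]] [ 0.45956125 -0.29401555  0.14      ] [np.float64(0.0724), np.float64(0.045), np.float64(0.0729), np.float64(0.045)] [  67.98045392  -23.41407384 -112.07496482  155.94540009]
```

View pics/w1.png

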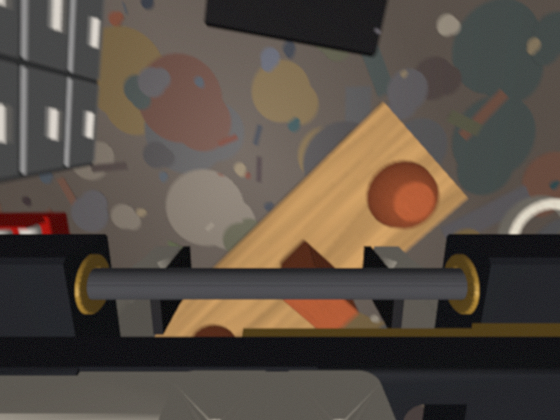

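>>> servo_tool([
  {"xyz": [-3, 2.7, -1], "angular": [0, 0, 0], "claw": 8.7},
  {"xyz": [-3, 2.7, -1], "angular": [0, 0, 0], "claw": 8.7},
  {"xyz": [-3, 2.7, -1], "angular": [0, 0, 0], "claw": 8.7},
  {"xyz": [-3, 2.7, -1], "angular": [0, 0, 0], "claw": 8.7},
  {"xyz": [-3, 2.7, -1], "angular": [0, 0, 0], "claw": 8.7},
  {"xyz": [-3, 2.7, -1], "angular": [0, 0, 0], "claw": 8.7},
  {"xyz": [-3, 2.7, -1], "angular": [0, 0, 0], "claw": 8.7},
])

```text
t: 1.6
eef_pos: [0.4988, -0.125, 0.3508]
ee_rot: [3.142, 0.0, -2.775]
force: [0.6, -1.1, 0.5]
width: 0.087
gripper_force: 0.0
```

```bash
python3 log.py
```

```text
[ 0.137  0.028 -0.091 -0.    -1.451 -1.34 ] [ 0.4988 -0.125   0.3508] [ 3.142  0.    -2.775] 1.6
```

>>> servo_tool([
  {"xyz": [0, 0, 0], "angular": [0, 0, -8.2], "claw": 8.7},
  {"xyz": [0, 0, 0], "angular": [0, 0, -8.2], "claw": 8.7},
  {"xyz": [0, 0, 0], "angular": [0, 0, -8.2], "claw": 8.7},
  {"xyz": [0, 0, 0], "angular": [0, 0, -8.2], "claw": 8.7},
  {"xyz": [0, 0, 0], "angular": [0, 0, -8.2], "claw": 8.7},
  {"xyz": [0, 0, 0], "angular": [0, 0, -8.2], "claw": 8.7},
  {"xyz": [0, 0, 0], "angular": [0, 8, 0], "claw": 8.7},
  {"xyz": [0, 0, 0], "angular": [0, 8, 0], "claw": 8.7},
  {"xyz": [0, 0, 0], "angular": [0, 8, 0], "claw": 8.7},
  {"xyz": [0, 0, 0], "angular": [0, 8, 0], "claw": 8.7},
])

```text
t: 2.6
eef_pos: [0.4989, -0.1264, 0.3513]
ee_rot: [-3.139, -0.563, -1.917]
force: [0.3, -1.0, -1.3]
width: 0.0872
gripper_force: 0.0
```

```bash
python3 log.py
```

```text
[ 0.44   0.149 -0.241  0.389 -1.597 -0.858] [ 0.4989 -0.1264  0.3513] [-3.139 -0.563 -1.917] 2.6
```

```bash
cat > kin.py <<'E'
from h import *
from scipy.spatial.transform import Rotation as Ro
from scipy.optimize import least_squares
S=[json.loads(l) for l in open('log.jsonl')]
S.append(dict(q=[-.91589682,.35925531,.01128,-.00022,-1.22411,-.2881],eef_pos=[.2419,-.62976,.20963],ee_rot=[3.1403,-.00016,-2.77487]))
LIM=np.array([[-3.07,3.07],[-1.43,2.12],[-1.02,1.25],[-3.03,1.67],[-3.05,0],[-3.03,3.03]])
def e(ax,a): return Ro.from_euler(ax,a).as_matrix()
def fk(p,q,s4,s6,full=False):
    R=e('z',q[0]); X=R@np.array([p[0],p[1],p[2]]); pts=[X]
    R=R@e('y',q[1]); X=X+R@[0,0,p[3]]; pts.append(X)
    R=R@e('y',-q[2]); X=X+R@[p[4],0,p[5]]; pts.append(X)
    R=R@e('x',s4*q[3])@e('y',-q[4])@e('x',s6*q[5]+p[7]); X=X+R@[p[6],0,0]; pts.append(X)
    # tool z = link x ; tool x,y fixed
    T=R@np.array([[0,0,1],[0,1,0],[-1,0,0.]])
    return (pts,T) if full else (X,T)
def res(p,s4,s6):
    r=[]
    for s in S:
        X,T=fk(p,s['q'],s4,s6); Rm=Ro.from_euler('xyz',s['ee_rot']).as_matrix()
        r+=list((X-s['eef_pos'])*5)+list(Ro.from_matrix(T.T@Rm).as_rotvec())
    return np.array(r)
best=None
def fit():
    best=None
    for s4 in(1,-1):
        for s6 in(1,-1):
            for o in (0,1.57,3.14,-1.57):
                o=least_squares(res,[.0,-.19,.35,.35,.35,0,.2,o],args=(s4,s6))
                if best is None or o.cost<best[0]: best=(o.cost,o.x,s4,s6,np.abs(o.fun).max())
    return best
def ik(b,P,Rm,q0,n=30):
    rng=np.random.default_rng(0); out=None
    f=lambda q:np.r_[(lambda X,T:np.r_[(X-P)*5,Ro.from_matrix(T.T@Rm).as_rotvec()])(*fk(b[1],q,b[2],b[3]))]
    for i in range(n):
        s=np.clip(np.array(q0)+(rng.normal(0,.7,6) if i else 0),LIM[:,0]+.02,LIM[:,1]-.02)
        o=least_squares(f,s,bounds=(LIM[:,0],LIM[:,1]))
        k=(o.cost>1e-7,o.cost if o.cost>1e-7 else np.abs(o.x-q0).sum())
        if out is None or k<out[0]: out=(k,o.x,np.abs(o.fun).max())
    return out
def Rt(z,y): # tool z, y vectors
    z=np.array(z,float);y=np.array(y,float); return np.column_stack([np.cross(y,z),y,z])
def hd(a): a=np.radians(a); return np.array([np.cos(a),np.sin(a),0])
E
python3 - <<'E'
from kin import *
b=fit(); print(b[0],b[1].round(4),b[2:]); pickle.dump(b,open('fit.pkl','wb'))
E
```

```text
0.03233921584081608 [ 0.1837 -0.1903  0.1458  0.6045  0.2778 -0.0064  0.3718 -1.5708] (-1, -1, np.float64(0.1680828008447932))
```

```bash
python3 - <<'E'
from kin import *
b=fit(); print(res(b[1],b[2],b[3]).reshape(-1,6).round(3))
s=S[2]
import itertools
# search axis structure on orientation only
best=[]
for a4,a6 in itertools.product('xz',repeat=2):
  for s4,s6 in itertools.product((1,-1),repeat=2):
    for sg in itertools.product((1,-1),repeat=3):
      Ts=[]
      for s in S:
        q=s['q']; R=e('z',q[0])@e('y',sg[0]*q[1])@e('y',sg[1]*q[2])@e(a4,s4*q[3])@e('y',sg[2]*q[4])@e(a6,s6*q[5])
        Ts.append(R.T@Ro.from_euler('xyz',s['ee_rot']).as_matrix())
      M=Ro.from_matrix(Ts).mean(); err=max((M.inv()*Ro.from_matrix(t)).magnitude() for t in Ts)
      best.append((err,a4,a6,s4,s6,sg,M.as_matrix().round(3).tolist()))
best.sort(key=lambda x:x[0]); print(*best[:4],sep='\n')
E
```

```text
[[ 0.017  0.     0.079 -0.    -0.    -0.   ]
 [-0.009  0.006 -0.059  0.     0.    -0.   ]
 [-0.033 -0.04  -0.168  0.    -0.    -0.   ]
 [ 0.03  -0.027  0.148  0.    -0.     0.   ]]
(6.339071543393679e-06, 'x', 'x', -1, -1, (1, -1, -1), [[0.0, 0.0, 1.0], [-1.0, 0.0, 0.0], [-0.0, -1.0, 0.0]])
(0.26739566975276496, 'x', 'x', -1, -1, (1, 1, -1), [[-0.191, -0.149, 0.97], [-0.98, -0.031, -0.198], [0.059, -0.988, -0.14]])
(0.36433453308677677, 'x', 'x', -1, -1, (-1, 1, -1), [[-0.313, -0.389, 0.867], [-0.94, -0.004, -0.341], [0.136, -0.921, -0.364]])
(0.38767689455390203, 'x', 'x', -1, 1, (-1, -1, 1), [[-0.05, -0.021, -0.999], [-0.998, -0.028, 0.05], [-0.029, 0.999, -0.019]])
```

>>> servo_tool([
  {"xyz": [0, 0, 0], "angular": [0, 8, 0], "claw": 8.7},
  {"xyz": [0, 0, 0], "angular": [0, 8, 0], "claw": 8.7},
  {"xyz": [0, 0, 0], "angular": [0, 8, 0], "claw": 8.7},
])

```text
t: 2.9
eef_pos: [0.4991, -0.1259, 0.3508]
ee_rot: [-3.139, -0.982, -1.916]
force: [0.2, -1.0, -0.7]
width: 0.0865
gripper_force: 0.0
```

```bash
python3 log.py
```

```text
[ 0.55   0.313 -0.341  0.559 -1.748 -1.042] [ 0.4991 -0.1259  0.3508] [-3.139 -0.982 -1.916] 2.9
```

>>> servo_tool([
  {"xyz": [0, 0, -3], "angular": [0, 8, 0], "claw": 8.7},
  {"xyz": [0, 0, -3], "angular": [0, 8, 0], "claw": 8.7},
])

```text
t: 3.1
eef_pos: [0.5164, -0.0769, 0.3813]
ee_rot: [-3.138, -1.262, -1.919]
force: [0.4, -0.6, 0.6]
width: 0.0872
gripper_force: 0.0
```

```bash
python3 log.py; cat > fit2.py <<'E'
from kin import *
def rots(q):
    R1=e('z',q[0]);R2=R1@e('y',q[1]);R3=R2@e('y',-q[2]);R4=R3@e('x',-q[3]);R5=R4@e('y',-q[4]);R6=R5@e('x',-q[5]); return R1,R2,R3,R4,R5,R6
COL=[(0,0),(0,1),(1,0),(1,2),(2,0),(2,2),(4,0),(4,1)]  # + const z
def row(q):
    R=rots(q); return np.column_stack([np.r_[[0,0,1]]]+[R[i][:,j] for i,j in COL])
if __name__=='__main__':
    A=np.vstack([row(s['q']) for s in S]); y=np.hstack([s['eef_pos'] for s in S])
    x,_,rk,sv=np.linalg.lstsq(A,y,rcond=None); print(dict(zip(['d1']+COL,x.round(4))),rk,sv.round(3),np.abs(A@x-y).max())
    np.save('kp.npy',x)
E
python3 fit2.py
```

```text
[ 0.632  0.463 -0.289  0.611 -1.949 -1.116] [ 0.5164 -0.0769  0.3813] [-3.138 -1.262 -1.919] 3.1
{'d1': np.float64(0.1988), (0, 0): np.float64(0.0), (0, 1): np.float64(-0.0), (1, 0): np.float64(-0.0), (1, 2): np.float64(0.6016), (2, 0): np.float64(0.4636), (2, 2): np.float64(-0.0), (4, 0): np.float64(0.3942), (4, 1): np.float64(-0.1918)} 9 [4.799 4.224 3.43  0.94  0.579 0.279 0.199 0.148 0.076] 1.4887901053084462e-06
```

```bash
cat > ik.py <<'E'
from fit2 import *
kp=np.load('kp.npy'); M=np.array([[0,0,1],[-1,0,0],[0,-1,0.]])
def FK(q):
    R=rots(q); W0=np.array([0,0,kp[0]]); El=W0+R[1]@[0,0,kp[4]]; W=El+R[2]@[kp[5],0,0]; E=W+R[4]@[0,kp[8],0]; X=row(q)@kp
    return X,R[5]@M,El,W,E
def solve(P,Rm,n=60,q0=None,seed=0):
    rng=np.random.default_rng(seed); sol=[]
    def f(q):
        X,T=FK(q)[:2]; return np.r_[(X-P)*5,Ro.from_matrix(T.T@Rm).as_rotvec()]
    for i in range(n):
        s=rng.uniform(LIM[:,0]+.05,LIM[:,1]-.05) if q0 is None else np.clip(q0,LIM[:,0]+.01,LIM[:,1]-.01)
        o=least_squares(f,s,bounds=(LIM[:,0],LIM[:,1]))
        if o.cost<1e-8 and not any(np.abs(o.x-z).max()<.02 for z in sol): sol.append(o.x)
        if q0 is not None: break
    return sol
E
python3 - <<'E'
from ik import *
V=np.array([.4595,-.294,.08]); D=np.array([.56,.153,.105])
def show(n,P,z,y,off=3e-3):
    for q in solve(P-off*hd(z),Rt(hd(z),y)):
        X,T,El,W,E=FK(q)
        if min(W[2],E[2])>.05: print(n,z,np.round(y,2),q.round(2),'El',El.round(2),'W',W.round(2),'E',E.round(2))
for z in (250,70):
    for sg in (1,-1): show('pick',V,z,sg*hd(z-90))
for z in (88,-92):
    for sg in (1,-1): show('place',D,z,sg*hd(z-90))
E
```

```text
pick 250 [-0.94  0.34  0.  ] [ 0.34  0.94 -0.73  0.89 -1.51 -1.64] El [0.46 0.16 0.56] W [0.42 0.14 0.09] E [0.6  0.08 0.08]
pick 250 [ 0.94 -0.34 -0.  ] [ 0.34  0.94 -0.73  0.89 -1.51  1.5 ] El [0.46 0.16 0.56] W [0.42 0.14 0.09] E [0.6  0.08 0.08]
pick 70 [ 0.94 -0.34  0.  ] [-1.    1.01  0.27 -1.1  -2.03 -2.29] El [ 0.28 -0.43  0.52] W [ 0.46 -0.72  0.21] E [ 0.32 -0.67  0.08]
pick 70 [-0.94  0.34 -0.  ] [-1.    1.01  0.27 -1.1  -2.03  0.86] El [ 0.28 -0.43  0.52] W [ 0.46 -0.72  0.21] E [ 0.32 -0.67  0.08]
place 88 [ 1.   -0.03  0.  ] [-0.34  0.87 -0.04 -1.32 -1.76 -2.2 ] El [ 0.43 -0.15  0.59] W [ 0.7  -0.25  0.22] E [ 0.55 -0.24  0.1 ]
place 88 [-1.    0.03 -0.  ] [-0.34  0.87 -0.04 -1.32 -1.76  0.94] El [ 0.43 -0.15  0.59] W [ 0.7  -0.25  0.22] E [ 0.55 -0.24  0.1 ]
place -92 [-1.    0.03  0.  ] [ 0.96  1.04 -0.18  0.6  -1.86 -1.38] El [0.3  0.43 0.5 ] W [0.39 0.56 0.07] E [0.57 0.55 0.1 ]
place -92 [ 1.   -0.03 -0.  ] [ 0.96  1.04 -0.18  0.6  -1.86  1.77] El [0.3  0.43 0.5 ] W [0.39 0.56 0.07] E [0.57 0.55 0.1 ]
```

```bash
python3 - <<'E'
from ik import *
dn=np.array([0,0,-1.])
def show(n,P,Rm):
    for q in solve(np.array(P),Rm,40):
        X,T,El,W,E=FK(q)
        if min(W[2],E[2])>.05 and El[2]>.2: print(n,q.round(2),'El',El.round(2),'W',W.round(2),'E',E.round(2))
for a in (157,-23): show(f'pick y{a}',[.4595,-.294,.108],Rt(dn,hd(a)))
for a in (180,0): show(f'put y{a}',[.56,.153,.1335],Rt(dn,hd(a)))
# knob: tool y tangential
for d in (178,135,90,45,0,-2):
    for s in (90,-90): show(f'knob{d} {s}',[.56+.105*np.cos(np.radians(d)),.153+.105*np.sin(np.radians(d)),.066],Rt(dn,hd(d+s)))
E
```

```text
pick y157 [-0.21  0.24 -0.41  0.   -0.92 -0.19] El [ 0.14 -0.03  0.78] W [ 0.5  -0.11  0.5 ] E [ 0.46 -0.29  0.5 ]
pick y-23 [-0.21  0.24 -0.41  0.   -0.92  2.95] El [ 0.14 -0.03  0.78] W [ 0.5  -0.11  0.5 ] E [ 0.46 -0.29  0.5 ]
put y180 [ 0.6   0.27 -0.31  0.   -1.   -0.6 ] El [0.13 0.09 0.78] W [0.45 0.31 0.53] E [0.56 0.15 0.53]
put y0 [ 0.6   0.27 -0.31 -0.   -1.    2.54] El [0.13 0.09 0.78] W [0.45 0.31 0.53] E [0.56 0.15 0.53]
knob178 90 [ 0.74  0.19 -0.6  -0.   -0.78  0.79] El [0.08 0.08 0.79] W [0.33 0.3  0.46] E [0.46 0.16 0.46]
knob178 -90 [ 0.74  0.19 -0.6  -0.   -0.78 -2.35] El [0.08 0.08 0.79] W [0.33 0.3  0.46] E [0.46 0.16 0.46]
knob135 90 [ 0.8   0.27 -0.48 -0.   -0.82 -0.02] El [0.11 0.12 0.78] W [0.35 0.36 0.46] E [0.49 0.23 0.46]
knob90 90 [ 0.75  0.39 -0.3  -0.   -0.88 -0.75] El [0.17 0.16 0.76] W [0.43 0.4  0.46] E [0.56 0.26 0.46]
knob90 -90 [ 0.75  0.39 -0.3  -0.   -0.88  2.39] El [0.17 0.16 0.76] W [0.43 0.4  0.46] E [0.56 0.26 0.46]
knob45 90 [ 0.63  0.47 -0.16 -0.   -0.94 -1.42] El [0.22 0.16 0.74] W [0.52 0.38 0.46] E [0.63 0.23 0.46]
knob45 -90 [ 0.63  0.47 -0.16  0.   -0.94  1.72] El [0.22 0.16 0.74] W [0.52 0.38 0.46] E [0.63 0.23 0.46]
knob0 90 [ 0.51  0.48 -0.14  0.   -0.95 -2.08] El [0.24 0.14 0.73] W [0.57 0.32 0.46] E [0.67 0.15 0.46]
knob0 -90 [ 0.51  0.48 -0.14 -0.   -0.95  1.06] El [0.24 0.14 0.73] W [0.57 0.32 0.46] E [0.67 0.15 0.46]
knob-2 90 [ 0.51  0.48 -0.15 -0.   -0.94 -2.11] El [0.24 0.14 0.73] W [0.57 0.32 0.46] E [0.66 0.15 0.46]
knob-2 -90 [ 0.51  0.48 -0.15 -0.   -0.94  1.03] El [0.24 0.14 0.73] W [0.57 0.32 0.46] E [0.66 0.15 0.46]
```

>>> servo_tool([
  {"xyz": [0, 0, 0], "angular": [0, -8, 0], "claw": 8.7},
  {"xyz": [0, 0, 0], "angular": [0, -8, 0], "claw": 8.7},
  {"xyz": [0, 0, 0], "angular": [0, -8, 0], "claw": 8.7},
  {"xyz": [0, 0, 0], "angular": [0, -8, 0], "claw": 8.7},
  {"xyz": [0, 0, 0], "angular": [0, -8, 0], "claw": 8.7},
  {"xyz": [0, 0, 0], "angular": [0, -8, 0], "claw": 8.7},
  {"xyz": [0, 0, 0], "angular": [0, -8, 0], "claw": 8.7},
  {"xyz": [0, 0, 0], "angular": [0, -8, 0], "claw": 8.7},
  {"xyz": [0, 0, 0], "angular": [0, -8, 0], "claw": 8.7},
  {"xyz": [0, 0, 0], "angular": [0, 0, 3.2], "claw": 8.7},
  {"xyz": [2.7, -0.5, 2], "angular": [0, 0, 0], "claw": 8.7},
  {"xyz": [2.7, -0.5, 2], "angular": [0, 0, 0], "claw": 8.7},
  {"xyz": [2.7, -0.5, 2], "angular": [0, 0, 0], "claw": 8.7},
  {"xyz": [2.7, -0.5, 2], "angular": [0, 0, 0], "claw": 8.7},
])

```text
t: 4.5
eef_pos: [0.4917, -0.1861, 0.2995]
ee_rot: [-3.142, 0.0, -1.972]
force: [0.3, 0.2, 0.1]
width: 0.087
gripper_force: 0.0
```

```bash
python3 log.py; python3 - <<'E'
from h import *
w=grab('wrist','w2');t=grab('top','t2')
def topface(f,roi,hi=(14,255,255),lo=(0,100,150)):
    x0,y0,x1,y1=roi
    m=cv2.inRange(cv2.cvtColor(f['color'],cv2.COLOR_BGR2HSV)[y0:y1,x0:x1],lo,hi); m=cv2.morphologyEx(m,cv2.MORPH_OPEN,np.ones((3,3)))
    c=max(cv2.findContours(m,0,1)[0],key=cv2.contourArea)+np.array([x0,y0]); r=cv2.minAreaRect(c); P=np.array([onz(f,p,.14) for p in cv2.boxPoints(r)])
    print(r,P.mean(0).round(4),[np.linalg.norm(P[i]-P[i-1]).round(4) for i in range(4)], np.degrees([np.arctan2(*(P[i]-P[i-1])[1::-1]) for i in range(4)]).round(1))
V=[.4595,-.294,.14]; print(proj(w,V),proj(w,[.33,-.217,.065]))
E
```

```text
[ 0.012  0.063 -0.166 -0.    -1.341 -0.413] [ 0.4917 -0.1861  0.2995] [-3.142  0.    -1.972] 4.5
[263.80738698  78.9365671 ] [393.66204628 106.78789143]
```

View pics/w2.png

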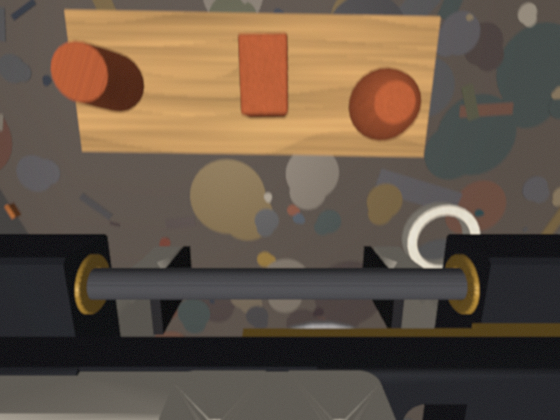

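The wrist view shows the vase's base at about (263,74), almost square to the picture, with the beaker at (80,73) and the dish at (393,100).

```bash
python3 - <<'E'
from h import *
w=load('wrist','') if 0 else load('w2')
m=cv2.inRange(cv2.cvtColor(w['color'],cv2.COLOR_BGR2HSV)[20:130,210:320],(0,120,120),(14,255,255))
c=max(cv2.findContours(m,0,1)[0],key=cv2.contourArea)+np.array([210,20]); r=cv2.minAreaRect(c);print(r)
# base edges: left/right/top lines of mask rows
for y in (40,50,60,75,90,105): 
    xs=np.where(m[y-20])[0]+210; print(y,xs.min(),xs.max())
P=np.array([onz(w,p,.14) for p in cv2.boxPoints(r)]); print(P.mean(0).round(4),[np.linalg.norm(P[i]-P[i-1]).round(4) for i in range(4)], np.degrees([np.arctan2(*(P[i]-P[i-1])[1::-1]) for i in range(4)]).round(1))
# height check by two views: corner points from boxes
t=load('top0'); C,d=tri([(w,r[0]),(t,(394.6,202.1))]);print(C.round(4),d)
X=np.array([.4917,-.1861,.2995]); a=np.radians(247-0);
yaw=-1.972; xh=np.array([np.cos(yaw),np.sin(yaw)]); yh=np.array([np.sin(yaw),-np.cos(yaw)])
D=P.mean(0)[:2]-X[:2]; print('move x,y cm',D@xh*100,D@yh*100,'y heading',np.degrees(np.arctan2(yh[1],yh[0])))
E
```

```text
((263.0, 74.0), (84.0, 50.0), 90.0)
40 238 287
50 238 287
60 239 287
75 239 287
90 240 287
105 241 288
[ 0.4589 -0.2973  0.14  ] [np.float64(0.0733), np.float64(0.0455), np.float64(0.0733), np.float64(0.0482)] [-114.7  157.    67.5  -23. ]
[ 0.4595 -0.2992  0.1273] [np.float64(0.0016280506121289357), np.float64(0.0016280506121289908)]
move x,y cm 11.51598307298546 -1.3217831592747924 y heading 157.01272280020166
```

>>> servo_tool([
  {"xyz": [3.8, -0.43, 0], "angular": [0, 0, 0], "claw": 8.7},
  {"xyz": [3.8, -0.43, 0], "angular": [0, 0, 0], "claw": 8.7},
  {"xyz": [3.8, -0.43, 0], "angular": [0, 0, 0], "claw": 8.7},
  {"xyz": [0, 0, 3.5], "angular": [0, 0, 0], "claw": 8.7},
  {"xyz": [0, 0, 3.5], "angular": [0, 0, 0], "claw": 8.7},
  {"xyz": [0, 0, 3.5], "angular": [0, 0, 0], "claw": 8.7},
  {"xyz": [0, 0, 3], "angular": [0, 0, 0], "claw": 8.7},
  {"xyz": [0, 0, 2.5], "angular": [0, 0, 0], "claw": 8.7},
  {"xyz": [0, 0, 2], "angular": [0, 0, 0], "claw": 8.7},
  {"xyz": [0, 0, 1.15], "angular": [0, 0, 0], "claw": 8.7},
  {"xyz": [0, 0, 0], "angular": [0, 0, 0], "claw": 4},
  {"xyz": [0, 0, 0], "angular": [0, 0, 0], "claw": 4},
  {"xyz": [0, 0, 0], "angular": [0, 0, 0], "claw": 4},
  {"xyz": [0, 0, 0], "angular": [0, 0, 0], "claw": 4},
  {"xyz": [0, 0, 0], "angular": [0, 0, 0], "claw": 4},
  {"xyz": [0, 0, 0], "angular": [0, 0, 0], "claw": 4},
], force=22)

```text
t: 6.2
eef_pos: [0.4598, -0.2951, 0.1093]
ee_rot: [-3.141, 0.0, -1.972]
force: [-0.9, 0.7, 5.2]
width: 0.0457
gripper_force: 21.9
```

```bash
python3 - <<'E'
from h import *
for tag,box,c0 in (('top0',(115,105,245,230),(180,167)),('scene0',(245,240,405,372),(325,302))):
    f=load(tag); x0,y0,x1,y1=box; im=f['color']; hsv=cv2.cvtColor(im,cv2.COLOR_BGR2HSV)
    m=np.zeros(im.shape[:2],np.uint8); m[y0:y1,x0:x1]=cv2.inRange(hsv,(0,0,150),(180,45,255))[y0:y1,x0:x1]
    m=cv2.morphologyEx(m,cv2.MORPH_CLOSE,np.ones((9,9))); m=cv2.morphologyEx(m,cv2.MORPH_OPEN,np.ones((15,15)))
    c=max(cv2.findContours(m,0,1)[0],key=cv2.contourArea)
    W=np.array([onz(f,p[0],.0455)[:2] for p in c])
    # circle fit robust
    def fun(p): return np.hypot(*(W-p[:2]).T)-p[2]
    from scipy.optimize import least_squares
    o=least_squares(fun,[.56,.153,.128],loss='soft_l1',f_scale=.001); print(tag,'circle',o.x.round(4),np.abs(o.fun).mean())
    # dark lines: sample circle at radii, min brightness
    g=cv2.GaussianBlur(cv2.cvtColor(im,cv2.COLOR_BGR2GRAY),(3,3),0).astype(np.float32)
    cen=o.x[:2]
    A=np.radians(np.arange(0,360,.5)); prof=0
    for r in (.03,.042,.046,.055,.06):
        q=np.array([proj(f,[cen[0]+r*np.cos(a),cen[1]+r*np.sin(a),.0455]) for a in A],np.float32)
        prof=prof+cv2.remap(g,q[:,:1],q[:,1:],cv2.INTER_LINEAR).ravel()
    for k in (0,90,180,270):
        idx=[i for i in range(720) if abs((np.degrees(A[i])-k+180)%360-180)<20]; p=prof[idx]; wgt=np.clip(np.percentile(p,40)-p,0,None); print(k,(wgt*((np.degrees(A[idx])-k+180)%360-180)).sum()/wgt.sum(), wgt.max())
E
```

```text
top0 circle [0.5622 0.1531 0.1264] 0.002636416041446694
0 -3.9295872301742603 5.739258
90 -3.5986692634129116 128.49744
180 -4.508170837132359 256.5149
270 -1.845324185435283 111.74451
scene0 circle [0.5625 0.1538 0.126 ] 0.0026849066693601102
0 -9.375170391101959 12.022705
90 0.6709256070636417 117.37073
180 -0.6812416793749684 233.55939
270 -5.748205435162133 114.26074
```

```bash
cat > disc.py <<'E'
from h import *
def lines(f,cen,noms,rs=np.arange(.015,.09,.002),half=14,it=2):
    g=cv2.cvtColor(f['color'],cv2.COLOR_BGR2GRAY).astype(np.float32); out=[]
    for k in noms:
        pts=[]
        for r in rs:
            A=np.radians(np.arange(k-half,k+half,.5)); W=np.array([[cen[0]+r*np.cos(a),cen[1]+r*np.sin(a),.0455] for a in A])
            q=np.array([proj(f,w) for w in W],np.float32); p=cv2.remap(g,q[:,:1],q[:,1:],cv2.INTER_CUBIC).ravel()
            d=np.median(p)-p
            i=d.argmax(); s=slice(max(0,i-int(1.5*.0035/r/np.radians(.5))),i+int(1.5*.0035/r/np.radians(.5))+1); w=np.clip(d[s],0,None)
            if d[i]>12: pts.append((W[s][:,:2]*w[:,None]).sum(0)/w.sum())
        l=cv2.fitLine(np.array(pts,np.float32),cv2.DIST_HUBER,0,.001,.001).ravel(); u=l[:2]
        if u@[np.cos(np.radians(k)),np.sin(np.radians(k))]<0:u=-u
        out.append((u,l[2:],len(pts)))
    return out
if __name__=='__main__':
    for tag in('top0','scene0'):
        f=load(tag); c=np.array([.561,.153])
        for _ in range(3):
            L=lines(f,c,[177,87,-93]); gp=(L[1][1]+L[2][1])/2; gu=L[2][1]-L[1][1]; gu/=np.linalg.norm(gu)
            u,p=L[0][:2]; s=np.linalg.solve(np.column_stack([u,-gu]),gp-p); c=p+u*s[0]
        print(tag,'cen',c.round(4),[ (round(float(np.degrees(np.arctan2(l[0][1],l[0][0]))),1),l[2]) for l in L],'grey',np.degrees(np.arctan2(gu[1],gu[0])).round(1))
E
python3 disc.py; python3 - <<'E'
from h import *
t,s=load('top0'),load('scene0')
cv2.imwrite('pics/c1.png',np.hstack([cv2.resize(t['color'][180:225,105:195],(400,200),interpolation=cv2.INTER_CUBIC),cv2.resize(s['color'][250:350,340:430],(360,400),interpolation=cv2.INTER_CUBIC)[:200], ]) if 0 else np.hstack([cv2.resize(t['color'][180:230,105:190],(510,300),interpolation=cv2.INTER_CUBIC),cv2.resize(s['color'][255:345,340:420],(267,300),interpolation=cv2.INTER_CUBIC)]))
E
```

```text
top0 cen [0.5629 0.1542] [(177.0, 38), (86.6, 32), (-93.8, 32)] grey -92.9
scene0 cen [0.56   0.1521] [(177.0, 38), (87.7, 31), (-93.2, 31)] grey -92.9
```

View pics/c1.png

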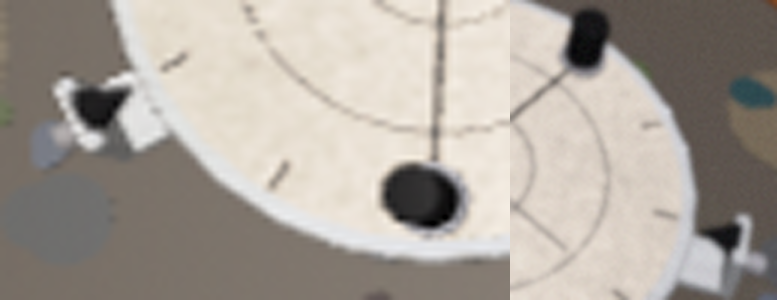

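```bash
python3 - <<'E'
from h import *
t,s=load('top0'),load('scene0'); c=np.array([.5615,.1532])
def h(X): d=X[:2]-c; return np.degrees(np.arctan2(d[1],d[0])).round(1),np.hypot(*d).round(3),X.round(3)
for p in ((134.2,190.3),(151.3,209.2)): print('tick',h(onz(t,p,.0455)))
X,e=tri([(t,(121.7,196.7)),(s,(403.5,326))]); print('pointer',h(X),e)
S=lambda x,y:(340+(x-510)*80/267,255+y*.3); T=lambda x,y:(105+x/6,180+y/6)
for n,a,b in (('tip',(133,85),(716,240)),('base',(72,118),(738,225))): X,e=tri([(t,T(*a)),(s,S(*b))]); print(n,h(X),e)
for q in ((660,124),(665,213)): print('tick s',h(onz(s,S(*q),.0455)))
X,e=tri([(t,T(418,193)),(s,S(592,20))]); print('knobtop',h(X),e)
E
```

```text
tick (np.float64(117.2), np.float64(0.112), array([0.51 , 0.253, 0.045]))
tick (np.float64(146.8), np.float64(0.112), array([0.468, 0.215, 0.045]))
pointer (np.float64(116.7), np.float64(0.143), array([0.497, 0.281, 0.043])) [np.float64(1.8829443162381353e-05), np.float64(1.8829443162310883e-05)]
tip (np.float64(116.4), np.float64(0.136), array([0.501, 0.275, 0.038])) [np.float64(0.004738807481364815), np.float64(0.004738807481364644)]
base (np.float64(118.1), np.float64(0.15), array([0.491, 0.286, 0.052])) [np.float64(0.0015475770896466448), np.float64(0.0015475770896465522)]
tick s (np.float64(147.2), np.float64(0.118), array([0.462, 0.217, 0.045]))
tick s (np.float64(118.2), np.float64(0.112), array([0.509, 0.252, 0.045]))
knobtop (np.float64(178.0), np.float64(0.106), array([0.456, 0.157, 0.079])) [np.float64(0.0018749870401809806), np.float64(0.0018749870401809773)]
```

The zero line heads 177.0° and the pointer 117°, so the disc sits at the +60° stop. The turn still to do is 180° clockwise, to a knob heading of -3°. The crop shows the pointer cone at about (122,197) in the top view. The vase is gripped, so I'll lift it and carry it over the disc.

>>> servo_tool([
  {"xyz": [0, 0, -1], "angular": [0, 0, 0], "claw": 4},
  {"xyz": [0, 0, -2], "angular": [0, 0, 0], "claw": 4},
  {"xyz": [0, 0, -3], "angular": [0, 0, 0], "claw": 4},
  {"xyz": [0, 0, -3], "angular": [0, 0, 0], "claw": 4},
  {"xyz": [0, 0, -3], "angular": [0, 0, 0], "claw": 4},
  {"xyz": [0, 0, -3], "angular": [0, 0, 0], "claw": 4},
  {"xyz": [-1.5, 0.27, 0], "angular": [0, 0, 0], "claw": 4},
  {"xyz": [-3, 0.54, 0], "angular": [0, 0, 0], "claw": 4},
  {"xyz": [-3.6, 0.65, 0], "angular": [0, 0, 0], "claw": 4},
  {"xyz": [-3.6, 0.65, 0], "angular": [0, 0, 0], "claw": 4},
  {"xyz": [-3.6, 0.65, 0], "angular": [0, 0, 0], "claw": 4},
  {"xyz": [-3.6, 0.65, 0], "angular": [0, 0, 0], "claw": 4},
  {"xyz": [-3.6, 0.65, 0], "angular": [0, 0, 0], "claw": 4},
  {"xyz": [-3.6, 0.65, 0], "angular": [0, 0, 0], "claw": 4},
  {"xyz": [-3.6, 0.65, 0], "angular": [0, 0, 0], "claw": 4},
  {"xyz": [-3.6, 0.65, 0], "angular": [0, 0, 0], "claw": 4},
  {"xyz": [-3.6, 0.65, 0], "angular": [0, 0, 0], "claw": 4},
  {"xyz": [-3.6, 0.65, 0], "angular": [0, 0, 0], "claw": 4},
  {"xyz": [-3, 0.54, 0], "angular": [0, 0, 0], "claw": 4},
  {"xyz": [-1.7, 0.31, 0], "angular": [0, 0, 0], "claw": 4},
])

```text
t: 8.2
eef_pos: [0.5604, 0.1554, 0.2576]
ee_rot: [3.14, -0.001, -1.971]
force: [-0.0, 0.9, -4.5]
width: 0.0457
gripper_force: 21.9
```

>>> servo_tool([
  {"xyz": [0, 0, 0], "angular": [0, 0, -5], "claw": 4},
  {"xyz": [0, 0, 0], "angular": [0, 0, -5], "claw": 4},
  {"xyz": [0, 0, 0], "angular": [0, 0, -5], "claw": 4},
  {"xyz": [0, 0, 0], "angular": [0, 0, -5], "claw": 4},
  {"xyz": [0, 0, 0], "angular": [0, 0, 0], "claw": 4},
])

```text
t: 8.7
eef_pos: [0.5603, 0.1528, 0.2581]
ee_rot: [3.14, -0.001, -1.622]
force: [-0.3, -0.1, -3.8]
width: 0.0461
gripper_force: 21.9
```

>>> servo_tool([
  {"xyz": [0, -0.12, 2], "angular": [0, 0, 0], "claw": 4},
  {"xyz": [0, 0, 3], "angular": [0, 0, 0], "claw": 4},
  {"xyz": [0, 0, 3], "angular": [0, 0, 0], "claw": 4},
  {"xyz": [0, 0, 2], "angular": [0, 0, 0], "claw": 4},
  {"xyz": [0, 0, 1], "angular": [0, 0, 0], "claw": 4},
  {"xyz": [0, 0, 0.5], "angular": [0, 0, 0], "claw": 4},
  {"xyz": [0, 0, 0.3], "angular": [0, 0, 0], "claw": 4},
  {"xyz": [0, 0, 0.2], "angular": [0, 0, 0], "claw": 4},
  {"xyz": [0, 0, 0], "angular": [0, 0, 0], "claw": 4},
  {"xyz": [0, 0, 0], "angular": [0, 0, 0], "claw": 4},
])

```text
t: 9.7
eef_pos: [0.5626, 0.1531, 0.1395]
ee_rot: [-3.141, 0.001, -1.623]
force: [1.2, -0.2, -3.4]
width: 0.0461
gripper_force: 21.9
```

>>> servo_tool([
  {"xyz": [0, 0, 0.15], "angular": [0, 0, 0], "claw": 4},
  {"xyz": [0, 0, 0.1], "angular": [0, 0, 0], "claw": 4},
  {"xyz": [0, 0, 0.1], "angular": [0, 0, 0], "claw": 4},
  {"xyz": [0, 0, 0.05], "angular": [0, 0, 0], "claw": 4},
  {"xyz": [0, 0, 0], "angular": [0, 0, 0], "claw": 4},
])

```text
t: 10.2
eef_pos: [0.5622, 0.1529, 0.1347]
ee_rot: [3.141, -0.0, -1.623]
force: [0.7, -0.3, -4.6]
width: 0.0459
gripper_force: 21.9
```

>>> servo_tool([
  {"xyz": [0, 0, 0.07], "angular": [0, 0, 0], "claw": 4},
  {"xyz": [0, 0, 0], "angular": [0, 0, 0], "claw": 4},
])

```text
t: 10.4
eef_pos: [0.5624, 0.1528, 0.1344]
ee_rot: [-3.141, -0.0, -1.623]
force: [-1.5, -0.4, -0.7]
width: 0.0457
gripper_force: 22.0
```

>>> servo_tool([
  {"xyz": [0, 0, 0.07], "angular": [0, 0, 0], "claw": 4},
  {"xyz": [0, 0, 0], "angular": [0, 0, 0], "claw": 4},
])

```text
t: 10.6
eef_pos: [0.5624, 0.1527, 0.1343]
ee_rot: [-3.141, -0.0, -1.623]
force: [-2.9, -0.6, 4.5]
width: 0.046
gripper_force: 22.0
```

```bash
python3 - <<'E'
from ik import *
s=monitor.get_state(); q=np.array(s['q']); Tm=Ro.from_euler('xyz',s['ee_rot'])
P=np.array([.5615,.150,.28]); print(q.round(2))
def go(P,R,tag):
    global q
    r=solve(P,R.as_matrix(),q0=q)
    if not r: print(tag,'FAIL'); return
    d=np.abs(r[0]-q).max(); q=r[0]; X,T,El,W,E=FK(q); print(tag,q.round(2),'dq',d.round(2),'El',El.round(2),'W',W.round(2),'E',E.round(2))
go(P,Tm,'up')
for a in range(9,91,9): go(P,Tm*Ro.from_rotvec([0,-np.radians(a),0]),a)
H=Tm*Ro.from_rotvec([0,-np.pi/2,0])
for z in (.2,.105,.2,.25): go(np.array([.5615,.149,z]),H,z)
for a in range(15,181,15): go(np.array([.5615,.149,.25]),H*Ro.from_rotvec([0,0,np.radians(a)]),('roll',a))
E
```

```text
[ 0.6   0.27 -0.3   0.   -1.   -0.65]
up [ 0.6   0.17 -0.09  0.   -1.31 -0.65] dq 0.31 El [0.08 0.06 0.79] W [0.45 0.31 0.67] E [0.56 0.15 0.67]
9 [ 0.5   0.14 -0.07 -0.14 -1.28 -0.52] dq 0.14 El [0.07 0.04 0.79] W [0.47 0.26 0.7 ] E [0.56 0.09 0.67]
18 [ 0.39  0.13 -0.05 -0.3  -1.26 -0.37] dq 0.16 El [0.07 0.03 0.8 ] W [0.5  0.2  0.71] E [0.55 0.03 0.65]
27 [ 0.26  0.14 -0.03 -0.47 -1.28 -0.21] dq 0.17 El [0.08 0.02 0.79] W [0.52 0.14 0.72] E [ 0.55 -0.03  0.63]
36 [ 0.13  0.16 -0.01 -0.64 -1.32 -0.05] dq 0.17 El [0.1  0.01 0.79] W [0.55 0.07 0.71] E [ 0.55 -0.08  0.6 ]
45 [ 0.01  0.2  -0.   -0.8  -1.38  0.1 ] dq 0.16 El [0.12 0.   0.79] W [0.57 0.01 0.69] E [ 0.55 -0.13  0.56]
54 [-0.1   0.25 -0.01 -0.95 -1.46  0.24] dq 0.15 El [ 0.15 -0.02  0.78] W [ 0.6  -0.06  0.66] E [ 0.54 -0.17  0.51]
63 [-0.2   0.32 -0.01 -1.08 -1.54  0.36] dq 0.13 El [ 0.19 -0.04  0.77] W [ 0.61 -0.12  0.62] E [ 0.54 -0.2   0.46]
72 [-0.27  0.4  -0.02 -1.19 -1.63  0.47] dq 0.11 El [ 0.22 -0.06  0.75] W [ 0.63 -0.18  0.56] E [ 0.54 -0.22  0.4 ]
81 [-0.33  0.48 -0.04 -1.29 -1.73  0.56] dq 0.1 El [ 0.26 -0.09 
[... 1454 characters left out ...]
l [ 0.33 -0.12  0.69] W [ 0.67 -0.25  0.4 ] E [ 0.54 -0.24  0.25]
('roll', 120) [-0.36  0.62 -0.06 -1.37 -1.81 -1.39] dq 0.26 El [ 0.33 -0.12  0.69] W [ 0.67 -0.25  0.4 ] E [ 0.54 -0.24  0.25]
('roll', 135) [-0.36  0.62 -0.06 -1.37 -1.81 -1.65] dq 0.26 El [ 0.33 -0.12  0.69] W [ 0.67 -0.25  0.4 ] E [ 0.54 -0.24  0.25]
('roll', 150) [-0.36  0.62 -0.06 -1.37 -1.81 -1.91] dq 0.26 El [ 0.33 -0.12  0.69] W [ 0.67 -0.25  0.4 ] E [ 0.54 -0.24  0.25]
('roll', 165) [-0.36  0.62 -0.06 -1.37 -1.81 -2.18] dq 0.26 El [ 0.33 -0.12  0.69] W [ 0.67 -0.25  0.4 ] E [ 0.54 -0.24  0.25]
('roll', 180) [-0.36  0.62 -0.06 -1.37 -1.81 -2.44] dq 0.26 El [ 0.33 -0.12  0.69] W [ 0.67 -0.25  0.4 ] E [ 0.54 -0.24  0.25]
```

>>> servo_tool([
  {"xyz": [0, 0, 0], "angular": [0, 0, 0], "claw": 8.7},
  {"xyz": [0, 0, 0], "angular": [0, 0, 0], "claw": 8.7},
  {"xyz": [0, 0, 0], "angular": [0, 0, 0], "claw": 8.7},
  {"xyz": [0, 0, 0], "angular": [0, 0, 0], "claw": 8.7},
  {"xyz": [0, 0, -1], "angular": [0, 0, 0], "claw": 8.7},
  {"xyz": [0, 0, -3], "angular": [0, 0, 0], "claw": 8.7},
  {"xyz": [0, 0, -3.5], "angular": [0, 0, 0], "claw": 8.7},
  {"xyz": [0, 0, -3.5], "angular": [0, 0, 0], "claw": 8.7},
  {"xyz": [0, 0, -3.5], "angular": [0, 0, 0], "claw": 8.7},
])

```text
t: 11.5
eef_pos: [0.5622, 0.1527, 0.2807]
ee_rot: [-3.141, 0.0, -1.623]
force: [0.8, 0.4, -0.4]
width: 0.087
gripper_force: 0.0
```

>>> servo_tool([
  {"xyz": [0, 0, 0], "angular": [0, -7, 0], "claw": 8.7},
  {"xyz": [0, 0, 0], "angular": [0, -7, 0], "claw": 8.7},
  {"xyz": [0, 0, 0], "angular": [0, -7, 0], "claw": 8.7},
  {"xyz": [0, 0, 0], "angular": [0, -7, 0], "claw": 8.7},
  {"xyz": [0, 0, 0], "angular": [0, -7, 0], "claw": 8.7},
  {"xyz": [0, 0, 0], "angular": [0, -7, 0], "claw": 8.7},
  {"xyz": [0, 0, 0], "angular": [0, -7, 0], "claw": 8.7},
  {"xyz": [0, 0, 0], "angular": [0, -7, 0], "claw": 8.7},
  {"xyz": [0, 0, 0], "angular": [0, -7, 0], "claw": 8.7},
  {"xyz": [0, 0, 0], "angular": [0, -7, 0], "claw": 8.7},
  {"xyz": [0, 0, 0], "angular": [0, -7, 0], "claw": 8.7},
  {"xyz": [0, 0, 0], "angular": [0, -7, 0], "claw": 8.7},
  {"xyz": [0, 0, 0], "angular": [0, -6, 0], "claw": 8.7},
  {"xyz": [0, 0, 0], "angular": [0, 0, 0], "claw": 8.7},
])

```text
t: 12.9
eef_pos: [0.5621, 0.1518, 0.2747]
ee_rot: [1.107, 1.561, 2.625]
force: [-0.4, -0.4, -0.2]
width: 0.0869
gripper_force: 0.0
```

```bash
python3 - <<'E'
from h import *
s=monitor.get_state(); from scipy.spatial.transform import Rotation as Ro
print(Ro.from_euler('xyz',s['ee_rot']).as_matrix().round(3),s['eef_pos'])
t=grab('top','t3'); c=grab('scene','s3')
cv2.imwrite('pics/c3.png',np.hstack([cv2.resize(t['color'][90:240,100:260],(400,375)),cv2.resize(c['color'][160:385,210:450],(400,375))]))
E
```

```text
[[-0.009 -0.999  0.054]
 [ 0.005  0.054  0.999]
 [-1.     0.009  0.004]] [0.56208457 0.1517529  0.27474879]
```

View pics/c3.png

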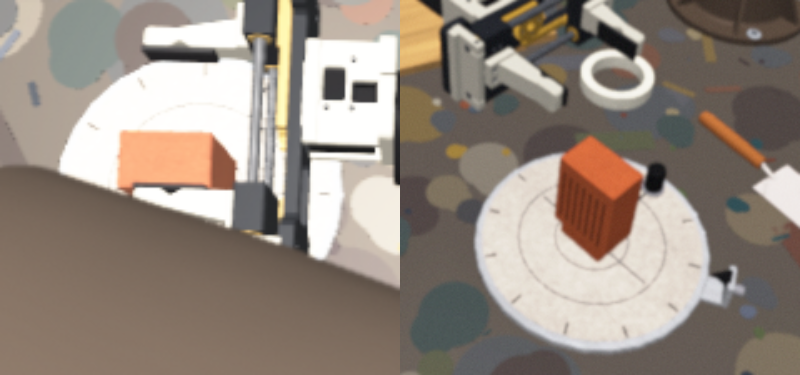

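The vase stands mouth down at the disc centre and the gripper is level above it. I'll descend over it and grip.

>>> servo_tool([
  {"xyz": [2, 0, -0.5], "angular": [0, 0, 0], "claw": 8.7},
  {"xyz": [3, 0, 0], "angular": [0, 0, 0], "claw": 8.7},
  {"xyz": [3, 0, 0], "angular": [0, 0, 0], "claw": 8.7},
  {"xyz": [3, 0, 0], "angular": [0, 0, 0], "claw": 8.7},
  {"xyz": [2.5, 0, 0], "angular": [0, 0, 0], "claw": 8.7},
  {"xyz": [2, 0, 0], "angular": [0, 0, 0], "claw": 8.7},
  {"xyz": [1.2, 0, 0], "angular": [0, 0, 0], "claw": 8.7},
  {"xyz": [0, 0, 0], "angular": [0, 0, 0], "claw": 8.7},
])

```text
t: 13.8
eef_pos: [0.5622, 0.1482, 0.1115]
ee_rot: [-2.594, 1.569, -1.073]
force: [0.5, -0.8, -0.5]
width: 0.087
gripper_force: 0.0
```

```bash
python3 - <<'E'
from h import *
s=monitor.get_state(); from scipy.spatial.transform import Rotation as Ro
print(Ro.from_euler('xyz',s['ee_rot']).as_matrix().round(3),s['eef_pos'],s['force'],s['moment'])
E
```

```text
[[ 0.001 -0.999  0.05 ]
 [-0.002  0.05   0.999]
 [-1.    -0.001 -0.002]] [0.56220207 0.148231   0.11148202] [ 0.48643649 -0.78693153 -0.49022572] [-3.31659865  0.26242145  0.03016231]
```

>>> servo_tool([
  {"xyz": [0, 0, 0], "angular": [0, 0, 0], "claw": 4},
  {"xyz": [0, 0, 0], "angular": [0, 0, 0], "claw": 4},
  {"xyz": [0, 0, 0], "angular": [0, 0, 0], "claw": 4},
  {"xyz": [0, 0, 0], "angular": [0, 0, 0], "claw": 4},
  {"xyz": [0, 0, 0], "angular": [0, 0, 0], "claw": 4},
  {"xyz": [0, 0, 0], "angular": [0, 0, 0], "claw": 4},
], force=25)

```text
t: 14.4
eef_pos: [0.5619, 0.1478, 0.1116]
ee_rot: [-0.078, 1.571, 1.441]
force: [-0.7, -1.2, -0.4]
width: 0.0456
gripper_force: 25.0
```

```bash
python3 - <<'E'
from h import *
s=monitor.get_state(); from scipy.spatial.transform import Rotation as Ro
print(Ro.from_euler('xyz',s['ee_rot']).as_matrix().round(3),s['eef_pos'],s['force'],s['moment'])
# vase base (top face z~.1655) in scene: fit
f=grab('scene','s4'); hsv=cv2.cvtColor(f['color'],cv2.COLOR_BGR2HSV)
cv2.imwrite('pics/c4.png',cv2.resize(f['color'][200:340,270:410],(700,600) if 0 else (600,600),interpolation=cv2.INTER_CUBIC))
print([proj(f,[.5622,.1530,z]).round(1).tolist() for z in (.0455,.1655)])
E
```

```text
[[ 0.    -0.999  0.052]
 [ 0.     0.052  0.999]
 [-1.    -0.     0.   ]] [0.56187205 0.1477938  0.11158838] [-0.66488046 -1.2469362  -0.3681737 ] [-3.37355077  0.19153692  0.50674177]
[[324.1, 303.1], [331.1, 260.0]]
```

>>> servo_tool([
  {"xyz": [-1, 0, 0], "angular": [0, 0, 0], "claw": 4},
  {"xyz": [-2, 0, 0], "angular": [0, 0, 0], "claw": 4},
  {"xyz": [-3, 0, 0], "angular": [0, 0, 0], "claw": 4},
  {"xyz": [-3, 0, 0], "angular": [0, 0, 0], "claw": 4},
  {"xyz": [-3, 0, 0], "angular": [0, 0, 0], "claw": 4},
  {"xyz": [-2, 0, 0], "angular": [0, 0, 0], "claw": 4},
  {"xyz": [0, 0, 0], "angular": [0, 0, 4], "claw": 4},
  {"xyz": [0, 0, 0], "angular": [0, 0, 8], "claw": 4},
  {"xyz": [0, 0, 0], "angular": [0, 0, 8], "claw": 4},
  {"xyz": [0, 0, 0], "angular": [0, 0, 8], "claw": 4},
  {"xyz": [0, 0, 0], "angular": [0, 0, 8], "claw": 4},
  {"xyz": [0, 0, 0], "angular": [0, 0, 8], "claw": 4},
  {"xyz": [0, 0, 0], "angular": [0, 0, 8], "claw": 4},
  {"xyz": [0, 0, 0], "angular": [0, 0, 8], "claw": 4},
  {"xyz": [0, 0, 0], "angular": [0, 0, 8], "claw": 4},
  {"xyz": [0, 0, 0], "angular": [0, 0, 8], "claw": 4},
  {"xyz": [0, 0, 0], "angular": [0, 0, 8], "claw": 4},
  {"xyz": [0, 0, 0], "angular": [0, 0, 8], "claw": 4},
])

```text
t: 16.25
eef_pos: [0.5618, 0.1477, 0.2512]
ee_rot: [1.572, -0.041, 3.089]
force: [0.3, -0.3, -3.2]
width: 0.0458
gripper_force: 25.0
```

>>> servo_tool([
  {"xyz": [0, 0, 0], "angular": [0, 0, 8], "claw": 4},
  {"xyz": [0, 0, 0], "angular": [0, 0, 8], "claw": 4},
  {"xyz": [0, 0, 0], "angular": [0, 0, 8], "claw": 4},
  {"xyz": [0, 0, 0], "angular": [0, 0, 8], "claw": 4},
  {"xyz": [0, 0, 0], "angular": [0, 0, 8], "claw": 4},
  {"xyz": [0, 0, 0], "angular": [0, 0, 8], "claw": 4},
  {"xyz": [0, 0, 0], "angular": [0, 0, 8], "claw": 4},
  {"xyz": [0, 0, 0], "angular": [0, 0, 8], "claw": 4},
  {"xyz": [0, 0, 0], "angular": [0, 0, 8], "claw": 4},
  {"xyz": [0, 0, 0], "angular": [0, 0, 8], "claw": 4},
  {"xyz": [0, 0, 0], "angular": [0, 0, 8], "claw": 4},
  {"xyz": [0, 0, 0], "angular": [0, 0, 0], "claw": 4},
  {"xyz": [0, 0, 0], "angular": [0, 0, 0], "claw": 4},
])

```text
t: 17.55
eef_pos: [0.5619, 0.1478, 0.2513]
ee_rot: [1.744, -1.567, 2.917]
force: [-0.8, -0.3, -3.6]
width: 0.0458
gripper_force: 25.0
```

```bash
python3 - <<'E'
from h import *
s=monitor.get_state(); from scipy.spatial.transform import Rotation as Ro
print(Ro.from_euler('xyz',s['ee_rot']).as_matrix().round(3),s['eef_pos'],s['force'],s['moment'],s['width'])
f=grab('scene','s5'); t=grab('top','t5')
print(proj(f,s['eef_pos']),proj(t,s['eef_pos']))
cv2.imwrite('pics/c5.png',np.hstack([cv2.resize(f['color'][120:370,220:440],(440,500),interpolation=cv2.INTER_CUBIC),cv2.resize(t['color'][100:240,110:250],(350,500),interpolation=cv2.INTER_CUBIC)]))
E
```

```text
[[-0.004  0.999  0.052]
 [ 0.001 -0.052  0.999]
 [ 1.     0.004 -0.001]] [0.56188156 0.14781727 0.25132322] [-0.75745851 -0.32245736 -3.60881301] [-4.98868829e+00  2.89830369e-01 -4.26599623e-03] 0.04583819395354589
[334.68418182 220.65533491] [153.79937672 141.74746571]
```

View pics/c5.png

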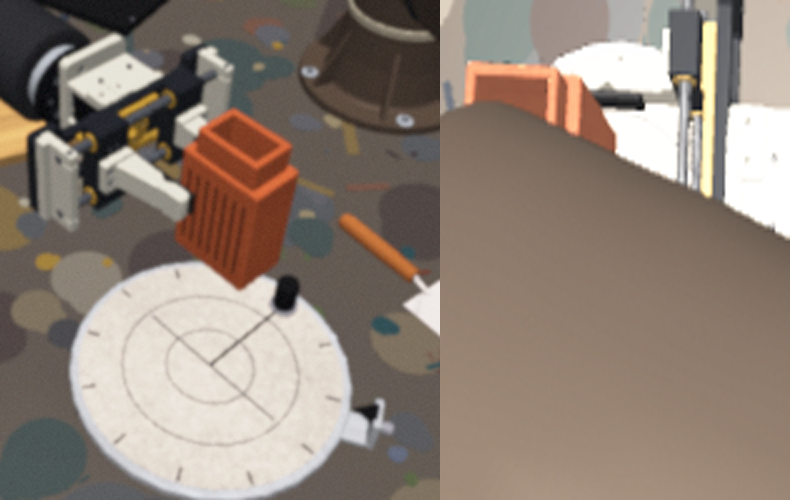

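```bash
python3 - <<'E'
from h import *
f=load('s5'); u=np.array([np.cos(np.radians(87)),np.sin(np.radians(87))]); v=np.array([-u[1],u[0]])
P=np.array([.5619,.1478])
for n,p,z in (('nearB',(241,287),.1973),('knobsideB',(279,262),.1973),('gripsideB',(178,237),.1973),('rimfar knob',(292,148),.3173),('rim far off',(252,167),.3173),('shoulder near',(242,209),.2953),('shoulder knob',(297,173),.2953),('shoulder grip',(183,152),.2953)):
    X=onz(f,(220+p[0]/2,120+p[1]/2),z)[:2]-P; print(n,'along87',(X@u*1e3).round(1),'along177',(X@v*1e3).round(1))
E
```

```text
nearB along87 35.6 along177 -17.2
knobsideB along87 38.4 along177 24.6
gripsideB along87 -32.8 along177 -16.2
rimfar knob along87 33.7 along177 15.9
rim far off along87 28.5 along177 -20.0
shoulder near along87 37.8 along177 -36.6
shoulder knob along87 39.3 along177 20.1
shoulder grip along87 -29.2 along177 -24.8
```

>>> servo_tool([
  {"xyz": [-1, -0.05, 0.23], "angular": [0, 0, 0], "claw": 4},
  {"xyz": [-3, 0, 0], "angular": [0, 0, 0], "claw": 4},
  {"xyz": [-3, 0, 0], "angular": [0, 0, 0], "claw": 4},
  {"xyz": [-3, 0, 0], "angular": [0, 0, 0], "claw": 4},
  {"xyz": [-2, 0, 0], "angular": [0, 0, 0], "claw": 4},
  {"xyz": [-1.3, 0, 0], "angular": [0, 0, 0], "claw": 4},
  {"xyz": [-0.7, 0, 0], "angular": [0, 0, 0], "claw": 4},
  {"xyz": [-0.4, 0, 0], "angular": [0, 0, 0], "claw": 4},
  {"xyz": [-0.2, 0, 0], "angular": [0, 0, 0], "claw": 4},
  {"xyz": [0, 0, 0], "angular": [0, 0, 0], "claw": 4},
  {"xyz": [0, 0, 0], "angular": [0, 0, 0], "claw": 4},
])

```text
t: 18.75
eef_pos: [0.5619, 0.1501, 0.1062]
ee_rot: [1.782, -1.569, 2.879]
force: [-0.4, 0.3, -3.9]
width: 0.0455
gripper_force: 25.0
```

```bash
python3 - <<'E'
from h import *
s=monitor.get_state(); from scipy.spatial.transform import Rotation as Ro
print(Ro.from_euler('xyz',s['ee_rot']).as_matrix().round(3),s['eef_pos'],s['force'],s['width'])
E
```

```text
[[-0.002  0.999  0.052]
 [ 0.    -0.052  0.999]
 [ 1.     0.002 -0.   ]] [0.56185038 0.15010649 0.10617355] [-0.44907497  0.28260467 -3.92602058] 0.04553396125564543
```

>>> servo_tool([
  {"xyz": [-0.25, 0, 0], "angular": [0, 0, 0], "claw": 4},
  {"xyz": [-0.2, 0, 0], "angular": [0, 0, 0], "claw": 4},
  {"xyz": [-0.1, 0, 0], "angular": [0, 0, 0], "claw": 4},
  {"xyz": [-0.05, 0, 0], "angular": [0, 0, 0], "claw": 4},
  {"xyz": [0, 0, 0], "angular": [0, 0, 0], "claw": 4},
  {"xyz": [0, 0, 0], "angular": [0, 0, 0], "claw": 4},
])

```text
t: 19.35
eef_pos: [0.5616, 0.1502, 0.0994]
ee_rot: [-1.01, -1.571, -0.613]
force: [-0.4, -0.3, -3.5]
width: 0.046
gripper_force: 25.0
```

>>> servo_tool([
  {"xyz": [-0.07, 0, 0], "angular": [0, 0, 0], "claw": 4},
  {"xyz": [0, 0, 0], "angular": [0, 0, 0], "claw": 4},
])

```text
t: 19.55
eef_pos: [0.5617, 0.1502, 0.0988]
ee_rot: [0.596, -1.57, -2.219]
force: [0.1, -0.6, -3.5]
width: 0.046
gripper_force: 25.0
```

>>> servo_tool([
  {"xyz": [-0.05, 0, 0], "angular": [0, 0, 0], "claw": 4},
  {"xyz": [0, 0, 0], "angular": [0, 0, 0], "claw": 4},
])

```text
t: 19.75
eef_pos: [0.5616, 0.1501, 0.0987]
ee_rot: [0.557, -1.57, -2.179]
force: [-0.1, -0.8, 0.2]
width: 0.0457
gripper_force: 25.0
```

>>> servo_tool([
  {"xyz": [-0.05, 0, 0], "angular": [0, 0, 0], "claw": 4},
  {"xyz": [0, 0, 0], "angular": [0, 0, 0], "claw": 4},
])

```text
t: 19.95
eef_pos: [0.5616, 0.1501, 0.0986]
ee_rot: [0.583, -1.569, -2.205]
force: [-0.7, -2.9, 4.8]
width: 0.0459
gripper_force: 25.0
```

Contact is made and the vase is upright. I'll release it and lift straight up.

>>> servo_tool([
  {"xyz": [0, 0, 0], "angular": [0, 0, 0], "claw": 8.7},
  {"xyz": [0, 0, 0], "angular": [0, 0, 0], "claw": 8.7},
  {"xyz": [0, 0, 0], "angular": [0, 0, 0], "claw": 8.7},
  {"xyz": [0, 0, 0], "angular": [0, 0, 0], "claw": 8.7},
  {"xyz": [0, 0, 0], "angular": [0, 0, 0], "claw": 8.7},
  {"xyz": [1, 0, 0], "angular": [0, 0, 0], "claw": 8.7},
  {"xyz": [3, 0, 0], "angular": [0, 0, 0], "claw": 8.7},
  {"xyz": [3.5, 0, 0], "angular": [0, 0, 0], "claw": 8.7},
  {"xyz": [3.5, 0, 0], "angular": [0, 0, 0], "claw": 8.7},
  {"xyz": [3.5, 0, 0], "angular": [0, 0, 0], "claw": 8.7},
  {"xyz": [3.5, 0, 0], "angular": [0, 0, 0], "claw": 8.7},
  {"xyz": [2, 0, 0], "angular": [0, 0, 0], "claw": 8.7},
  {"xyz": [0, 0, 0], "angular": [0, 0, 0], "claw": 8.7},
])

```text
t: 21.25
eef_pos: [0.5617, 0.1501, 0.3018]
ee_rot: [1.831, -1.563, 2.829]
force: [-0.5, -0.2, -0.3]
width: 0.0872
gripper_force: 0.0
```

>>> servo_tool([
  {"xyz": [0, 0, 0], "angular": [0, 0, -8.5], "claw": 8.7},
  {"xyz": [0, 0, 0], "angular": [0, 0, -8.5], "claw": 8.7},
  {"xyz": [0, 0, 0], "angular": [0, 0, -8.5], "claw": 8.7},
  {"xyz": [0, 0, 0], "angular": [0, 0, -8.5], "claw": 8.7},
  {"xyz": [0, 0, 0], "angular": [0, 0, -8.5], "claw": 8.7},
  {"xyz": [0, 0, 0], "angular": [0, 0, -8.5], "claw": 8.7},
  {"xyz": [0, 0, 0], "angular": [0, 0, -8.5], "claw": 8.7},
  {"xyz": [0, 0, 0], "angular": [0, 0, -8.5], "claw": 8.7},
  {"xyz": [0, 0, 0], "angular": [0, 0, -8.5], "claw": 8.7},
  {"xyz": [0, 0, 0], "angular": [0, 0, -8.5], "claw": 8.7},
  {"xyz": [0, 0, 0], "angular": [0, 0, -8.5], "claw": 8.7},
  {"xyz": [0, 0, 0], "angular": [0, 0, -8.5], "claw": 8.7},
  {"xyz": [0, 0, 0], "angular": [0, 0, -8.5], "claw": 8.7},
  {"xyz": [0, 0, 0], "angular": [0, 0, -8.5], "claw": 8.7},
  {"xyz": [0, 0, 0], "angular": [0, 0, -8.5], "claw": 8.7},
  {"xyz": [0, 0, 0], "angular": [0, 0, -8.5], "claw": 8.7},
  {"xyz": [0, 0, 0], "angular": [0, 0, -8.5], "claw": 8.7},
  {"xyz": [0, 0, 0], "angular": [0, 0, -8.5], "claw": 8.7},
  {"xyz": [0, 0, 0], "angular": [0, 0, -8.5], "claw": 8.7},
  {"xyz": [0, 0, 0], "angular": [0, 0, -8.5], "claw": 8.7},
])

```text
t: 23.25
eef_pos: [0.5613, 0.1503, 0.2975]
ee_rot: [1.57, 1.402, 3.089]
force: [0.1, -0.4, 0.7]
width: 0.087
gripper_force: 0.0
```

>>> servo_tool([
  {"xyz": [0, 0, 0], "angular": [0, 0, -5], "claw": 8.7},
  {"xyz": [0, 0, 0], "angular": [0, 0, -5], "claw": 8.7},
  {"xyz": [0, 0, 0], "angular": [0, 7, 0], "claw": 8.7},
  {"xyz": [0, 0, 0], "angular": [0, 7, 0], "claw": 8.7},
  {"xyz": [0, 0, 0], "angular": [0, 7, 0], "claw": 8.7},
  {"xyz": [0, 0, 0], "angular": [0, 7, 0], "claw": 8.7},
  {"xyz": [0, 0, 0], "angular": [0, 7, 0], "claw": 8.7},
  {"xyz": [0, 0, 0], "angular": [0, 7, 0], "claw": 8.7},
  {"xyz": [0, 0, 0], "angular": [0, 7, 0], "claw": 8.7},
  {"xyz": [0, 0, 0], "angular": [0, 7, 0], "claw": 8.7},
  {"xyz": [0, 0, 0], "angular": [0, 7, 0], "claw": 8.7},
  {"xyz": [0, 0, 0], "angular": [0, 7, 0], "claw": 8.7},
  {"xyz": [0, 0, 0], "angular": [0, 7, 0], "claw": 8.7},
  {"xyz": [0, 0, 0], "angular": [0, 7, 0], "claw": 8.7},
  {"xyz": [0, 0, 0], "angular": [0, 6, 0], "claw": 8.7},
  {"xyz": [0, 0, 0], "angular": [0, 0, 0], "claw": 8.7},
])

```text
t: 24.85
eef_pos: [0.5607, 0.1522, 0.2963]
ee_rot: [3.14, -0.005, -1.619]
force: [0.1, -0.4, -0.5]
width: 0.0869
gripper_force: 0.0
```

```bash
python3 log.py; python3 - <<'E'
from h import *
f=grab('scene','s6'); w=grab('wrist','w6'); t=grab('top','t6')
cv2.imwrite('pics/c6.png',np.hstack([cv2.resize(f['color'][140:370,230:430],(390,450),interpolation=cv2.INTER_CUBIC),cv2.resize(w['color'],(400,300)).copy() if 0 else cv2.copyMakeBorder(cv2.resize(w['color'],(400,300)),0,150,0,0,0)]))
E
```

```text
[ 0.603  0.163 -0.06   0.003 -1.353 -0.652] [0.5607 0.1522 0.2963] [ 3.14  -0.005 -1.619] 24.85
```

View pics/c6.png

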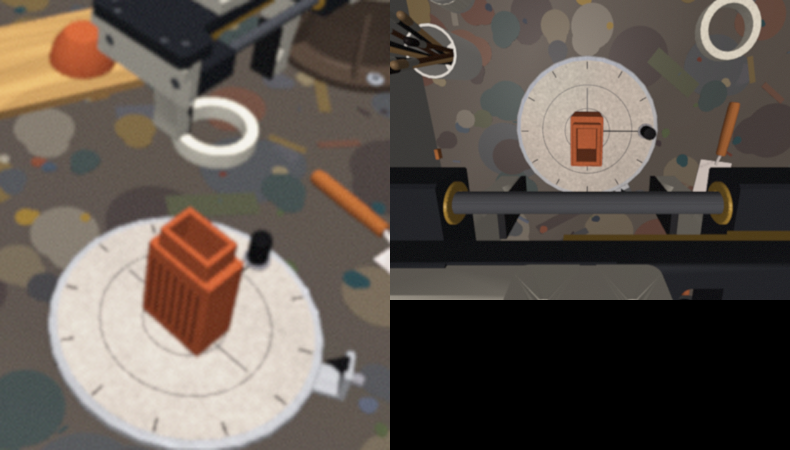

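The vase stands upright at the disc centre with a broad face towards the knob. In the wrist view the vase is at about (275,195) and the knob at (362,184).

```bash
python3 - <<'E'
from disc import *
w=load('w6'); c=np.array([.5615,.1532])
for _ in range(4):
    L=lines(w,c,[177,87 if 0 else -93],rs=np.arange(.045,.085,.002)); 
    u,p=L[0][:2]; g,gp=L[1][:2]; s=np.linalg.solve(np.column_stack([u,-g]),gp-p); c=p+u*s[0]
print('cen',c.round(4),[(np.degrees(np.arctan2(l[0][1],l[0][0])).round(1),l[2]) for l in L])
h=cv2.cvtColor(w['color'],cv2.COLOR_BGR2HSV)
m=cv2.inRange(h[130:250,240:310],(0,90,60),(16,255,255)); print(cv2.boundingRect(m))
print('row V at y=195',h[195,245:305,2].tolist()); print('row 175',h[175,245:305,2].tolist());print('col 275 V',h[145:240,275,2].tolist()); print('sat',h[195,245:305,1].tolist())
for n in ([.5607,.1532,.1655],[.4567,.157,.079]): print(proj(w,n))
E
```

```text
cen [0.5625 0.152 ] [(np.float32(176.8), 21), (np.float32(-93.6), 16)]
(13, 27, 46, 76)
row V at y=195 [197, 184, 166, 174, 188, 194, 182, 166, 166, 168, 157, 158, 168, 166, 158, 136, 109, 124, 159, 170, 173, 174, 172, 170, 170, 167, 168, 172, 170, 172, 172, 172, 172, 173, 171, 171, 172, 168, 169, 168, 170, 170, 157, 130, 122, 146, 165, 168, 162, 143, 139, 158, 167, 170, 183, 193, 193, 184, 169, 160]
row 175 [175, 176, 197, 206, 204, 200, 193, 177, 169, 166, 152, 151, 159, 164, 163, 163, 161, 159, 159, 158, 159, 163, 166, 164, 160, 155, 156, 156, 160, 161, 160, 161, 159, 157, 155, 156, 154, 156, 158, 157, 158, 157, 156, 155, 156, 153, 151, 151, 149, 144, 148, 164, 170, 172, 183, 190, 196, 195, 196, 189]
col 275 V [158, 159, 160, 158, 159, 155, 145, 145, 155, 157, 139, 105, 81, 80, 83, 83, 81, 96, 135, 170, 181, 177, 177, 178, 177, 161, 128, 93, 96, 127, 160, 174, 174, 163, 152, 151, 167, 176, 171, 171, 172, 173, 173, 171, 174, 173, 173, 172, 171, 172, 172, 171, 170, 171, 174, 174, 173, 173, 174, 176, 173, 170, 153, 117, 87, 82, 81, 84, 83, 84, 83, 81, 83, 84, 81, 81, 82, 81, 81, 83, 99, 128, 162, 173, 173, 164, 159, 164, 164, 158, 154, 155, 155, 162, 175]
sat [35, 35, 32, 34, 33, 34, 36, 69, 140, 173, 177, 176, 173, 175, 179, 176, 175, 175, 176, 179, 177, 176, 178, 176, 173, 177, 181, 175, 179, 175, 176, 178, 178, 174, 176, 173, 172, 179, 175, 173, 177, 176, 180, 171, 176, 180, 179, 175, 176, 180, 183, 174, 134, 66, 38, 36, 36, 35, 32, 32]
[276.80767309 203.81934134]
[363.84881939 187.03546611]
```

```bash
python3 - <<'E'
from h import *
w=load('w6'); u=np.array([np.cos(np.radians(87)),np.sin(np.radians(87))]); v=np.array([-u[1],u[0]]); c=np.array([.5625,.152])
def X(a,b,z): p=c+a*u+b*v; return proj(w,[p[0],p[1],z]).round(1)
for n,a,z in (('rim far',.028,.1655),('rim near',-.028,.1655),('sh far',.036,.1435),('sh near',-.036,.1435),('base far',.036,.0455),('base near',-.036,.0455)):
    print(n,X(a,0,z),X(-a,0,z))
for n,b,z in (('rim',.019,.1655),('sh',.023,.1435)): print(n,X(0,b,z),X(0,-b,z))
a=X(.01,0,.1655);b=X(0,0,.1655);print('px/mm',(a-b)/10, (X(0,.01,.1655)-b)/10)
h=cv2.cvtColor(w['color'],cv2.COLOR_BGR2HSV); print(h[145:240,275,1].tolist())
E
```

```text
rim far [274.8 231.2] [274.9 172.9]
rim near [274.9 172.9] [274.8 231.2]
sh far [274.8 232.3] [275.  161.9]
sh near [275.  161.9] [274.8 232.3]
base far [275.  210.1] [275.1 154.6]
base near [275.1 154.6] [275.  210.1]
rim [295.  202.7] [254.6 202.6]
sh [297.8 198.1] [252. 198.]
px/mm [0.   1.03] [1.07 0.  ]
[24, 26, 26, 24, 27, 26, 25, 25, 26, 28, 37, 78, 157, 185, 178, 169, 183, 181, 178, 174, 178, 177, 174, 175, 176, 181, 175, 175, 175, 177, 177, 182, 179, 177, 171, 177, 176, 175, 176, 177, 176, 177, 175, 179, 174, 177, 175, 171, 176, 173, 176, 179, 176, 173, 176, 177, 177, 174, 177, 175, 177, 176, 180, 179, 173, 168, 170, 173, 172, 170, 187, 179, 178, 176, 173, 173, 177, 173, 176, 190, 175, 179, 175, 178, 178, 179, 165, 120, 65, 39, 30, 28, 33, 31, 34]
```

The vase's shoulder and base edges lie within about 1 mm of where a centred vase would put them. Next I'll go to the knob with the jaws closing along the tangent.

>>> servo_tool([
  {"xyz": [0, 0, 0], "angular": [0, 0, -8.2], "claw": 8.7},
  {"xyz": [0, 0, 0], "angular": [0, 0, -8.2], "claw": 8.7},
  {"xyz": [0, 0, 0], "angular": [0, 0, -8.2], "claw": 8.7},
  {"xyz": [0, 0, 0], "angular": [0, 0, -8.2], "claw": 8.7},
  {"xyz": [0, 0, 0], "angular": [0, 0, -8.2], "claw": 8.7},
  {"xyz": [0, 0, 0], "angular": [0, 0, -8.2], "claw": 8.7},
  {"xyz": [0, 0, 0], "angular": [0, 0, -8.2], "claw": 8.7},
  {"xyz": [0, 0, 0], "angular": [0, 0, -8.2], "claw": 8.7},
  {"xyz": [0, 0, 0], "angular": [0, 0, -8.2], "claw": 8.7},
  {"xyz": [0, 0, 0], "angular": [0, 0, -8.2], "claw": 6},
  {"xyz": [0, 0, 0], "angular": [0, 0, -8.2], "claw": 6},
  {"xyz": [-3.45, 0, 0], "angular": [0, 0, 0], "claw": 6},
  {"xyz": [-3.45, 0, 0], "angular": [0, 0, 0], "claw": 6},
  {"xyz": [-3.45, 0, 0], "angular": [0, 0, 0], "claw": 6},
  {"xyz": [0, 0, 3], "angular": [0, 0, 0], "claw": 6},
  {"xyz": [0, 0, 3], "angular": [0, 0, 0], "claw": 6},
  {"xyz": [0, 0, 3], "angular": [0, 0, 0], "claw": 6},
  {"xyz": [0, 0, 0], "angular": [0, 0, 0], "claw": 6},
])

```text
t: 26.8
eef_pos: [0.4561, 0.153, 0.2046]
ee_rot: [3.14, 0.005, -0.051]
force: [0.5, -0.8, -0.1]
width: 0.0599
gripper_force: 0.0
```

```bash
python3 log.py
```

```text
[ 0.732  0.043 -0.404 -0.002 -1.129  0.789] [0.4561 0.153  0.2046] [ 3.14   0.005 -0.051] 26.8
```

>>> servo_tool([
  {"xyz": [0.07, -0.48, 2], "angular": [0, 0, 0], "claw": 6},
  {"xyz": [0, 0, 3], "angular": [0, 0, 0], "claw": 6},
  {"xyz": [0, 0, 3], "angular": [0, 0, 0], "claw": 6},
  {"xyz": [0, 0, 2.5], "angular": [0, 0, 0], "claw": 6},
  {"xyz": [0, 0, 1.5], "angular": [0, 0, 0], "claw": 6},
  {"xyz": [0, 0, 1], "angular": [0, 0, 0], "claw": 6},
  {"xyz": [0, 0, 0], "angular": [0, 0, 0], "claw": 6},
  {"xyz": [0, 0, 0], "angular": [0, 0, 0], "claw": 1.5},
  {"xyz": [0, 0, 0], "angular": [0, 0, 0], "claw": 1.5},
  {"xyz": [0, 0, 0], "angular": [0, 0, 0], "claw": 1.5},
  {"xyz": [0, 0, 0], "angular": [0, 0, 0], "claw": 1.5},
  {"xyz": [0, 0, 0], "angular": [0, 0, 0], "claw": 1.5},
  {"xyz": [0, 0, 0], "angular": [0, 0, 0], "claw": 1.5},
], force=12)

```text
t: 28.1
eef_pos: [0.4592, 0.16, 0.0778]
ee_rot: [-3.141, -0.0, -0.048]
force: [-0.5, -0.1, 0.2]
width: 0.0184
gripper_force: 0.0
```

```bash
python3 - <<'E'
from h import *
s=monitor.get_state(); print(s['width'],s['gripper_force'],s['eef_pos'])
f=grab('scene','s7'); w=grab('wrist','w7'); t=grab('top','t7')
cv2.imwrite('pics/c7.png',np.hstack([cv2.resize(f['color'][180:370,240:430],(420,420),interpolation=cv2.INTER_CUBIC),cv2.copyMakeBorder(cv2.resize(w['color'],(370,278)),0,142,0,0,0)]))
print(proj(f,[.457,.158,.079]))
# dark knob blob in scene
g=f['color'].max(2); m=((g<60)*255).astype(np.uint8)[240:350,250:420]; n,l,st,ce=cv2.connectedComponentsWithStats(m)
for i in range(1,n):
    if st[i,4]>40: print(st[i],ce[i]+[250,240])
E
```

```text
0.01837607353232837 0.0 [0.45917259 0.1600466  0.07780342]
[363.56473802 261.64936493]
[108   0  62  22 771] [392.73411154 247.34500649]
[107  13  13  22 160] [362.84375 265.5375 ]
[148  83  11   7  48] [403.85416667 325.3125    ]
```

View pics/c7.png

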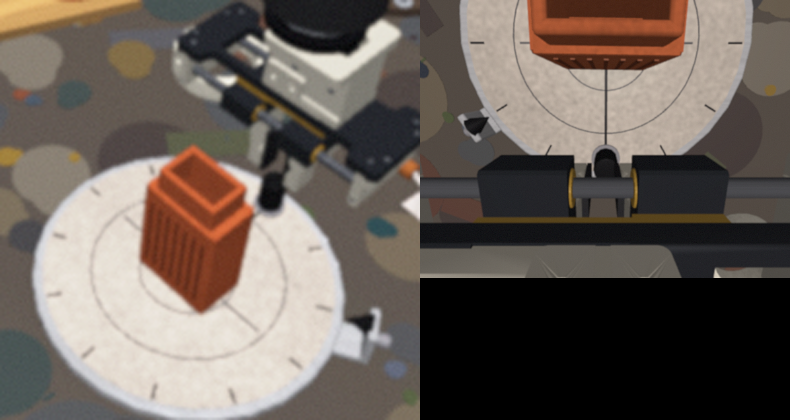

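The picture shows the vase still in place. The knob appears in front of the fingers at about (605,160) in the wrist crop, so the grip may have missed it. I'll check by projection.

```bash
python3 - <<'E'
from h import *
w=load('w7');f=load('s7');s=monitor.get_state();P=s['eef_pos']
for n,X in (('tcp',P),('tip',P-[0,0,.022]),('knobtop',[.457,.158,.079]),('knobbase',[.457,.158,.0455])): print(n,proj(w,X).round(1),proj(f,X).round(1))
g=w['color'].max(2)[200:300,240:320]; 
for y in range(205,300,6): print(y,w['color'].max(2)[y,250:306:3].tolist())
# wrist knob in w6 (unobstructed) with scene0/top0 : triangulate top
w6=load('w6'); h=((w6['color'].max(2)<75)*255).astype(np.uint8)[165:210,335:390]; n,l,st,ce=cv2.connectedComponentsWithStats(h); i=1+st[1:,4].argmax(); print(st[i]+[335,165,0,0,0],ce[i]+[335,165])
print('w6 proj knob top/base',proj(w6,[.457,.158,.079]),proj(w6,[.457,.158,.0455]))
E
```

```text
tcp [276.7 252.6] [363.6 263.3]
tip [276.7 239.9] [361.8 270.7]
knobtop [280.4 257. ] [363.6 261.6]
knobbase [279.8 237.9] [360.8 272.9]
205 [188, 188, 190, 190, 186, 180, 182, 182, 188, 195, 66, 174, 200, 197, 192, 183, 184, 184, 188]
211 [183, 192, 196, 192, 186, 184, 184, 181, 188, 190, 63, 167, 193, 192, 188, 188, 186, 185, 185]
217 [181, 188, 190, 191, 188, 181, 178, 179, 178, 176, 69, 154, 185, 190, 193, 196, 192, 191, 197]
223 [184, 189, 188, 185, 185, 168, 130, 139, 135, 131, 119, 126, 140, 143, 132, 148, 185, 191, 188]
229 [193, 194, 192, 187, 141, 140, 105, 23, 8, 16, 12, 18, 15, 7, 62, 135, 133, 187, 188]
235 [187, 184, 187, 170, 134, 89, 13, 9, 13, 19, 14, 9, 12, 12, 17, 27, 135, 145, 190]
241 [178, 188, 191, 164, 130, 26, 17, 17, 23, 31, 35, 34, 29, 23, 16, 9, 93, 140, 189]
247 [109, 106, 41, 89, 129, 10, 26, 29, 32, 30, 30, 30, 33, 27, 26, 19, 18, 121, 109]
253 [91, 20, 16, 84, 128, 22, 28, 29, 28, 25, 24, 26, 28, 25, 25, 17, 20, 30, 98]
259 [57, 17, 17, 73, 154, 23, 26, 25, 24, 23, 23, 20, 25, 27, 25, 18, 17, 17, 79]
265 [28, 14, 17, 67, 168, 87, 24, 25, 24, 26, 24, 22, 25, 25, 25, 15, 16, 17, 50]
271 [50, 53, 50, 50, 47, 50, 51, 49, 49, 50, 51, 50, 49, 50, 51, 50, 51, 47, 50]
277 [71, 72, 70, 70, 69, 68, 69, 70, 71, 72, 69, 72, 71, 70, 71, 71, 71, 71, 67]
283 [80, 81, 80, 78, 80, 77, 77, 80, 77, 78, 78, 77, 79, 80, 79, 76, 79, 76, 79]
289 [78, 80, 76, 79, 79, 77, 79, 77, 79, 80, 79, 79, 79, 78, 81, 79, 80, 78, 79]
295 [72, 69, 70, 72, 69, 71, 72, 73, 69, 70, 71, 68, 71, 70, 70, 72, 71, 71, 72]
[350 176  23  20 315] [360.77460317 185.31111111]
w6 proj knob top/base [363.58425877 187.876219  ] [356.93693139 183.48382166]
```

>>> servo_tool([
  {"xyz": [0, 0, 0], "angular": [0, 0, 0], "claw": 0.5},
  {"xyz": [0, 0, 0], "angular": [0, 0, 0], "claw": 0.5},
  {"xyz": [0, 0, 0], "angular": [0, 0, 0], "claw": 0.5},
], force=12)

```text
t: 28.55
eef_pos: [0.4592, 0.16, 0.0777]
ee_rot: [3.142, 0.0, -0.049]
force: [0.4, -0.2, 0.2]
width: 0.0055
gripper_force: 0.0
```

```bash
cat > dif.py <<'E'
from h import *
import sys
a,b=sys.argv[1:3]
for c in 'ws':
    A=load(c+a)['color'].astype(int);B=load(c+b)['color'].astype(int); d=(np.abs(A-B).max(2)>25).astype(np.uint8); d=cv2.morphologyEx(d,cv2.MORPH_OPEN,np.ones((2,2)))
    n,l,st,ce=cv2.connectedComponentsWithStats(d)
    print(c,[st[i].tolist() for i in range(1,n) if st[i,4]>12])
E
python3 - <<'E'
from h import *
f=grab('scene','s8'); w=grab('wrist','w8')
# scene: intensities of a column strip through knob and fingers, per-row
for y in range(236,284,3): print(y,f['color'].max(2)[y,340:384:2].tolist())
E
python3 dif.py 7 8
```

```text
236 [90, 96, 99, 95, 89, 70, 36, 23, 47, 92, 89, 72, 58, 42, 43, 42, 45, 46, 74, 91, 66, 30]
239 [96, 93, 95, 96, 96, 93, 93, 71, 103, 135, 144, 82, 27, 36, 43, 44, 45, 45, 44, 48, 68, 96]
242 [94, 95, 97, 97, 95, 96, 96, 99, 138, 145, 131, 50, 27, 21, 27, 35, 45, 46, 46, 42, 45, 49]
245 [98, 94, 95, 96, 98, 98, 97, 98, 138, 141, 140, 86, 27, 29, 26, 26, 31, 33, 40, 77, 163, 115]
248 [95, 94, 97, 96, 94, 97, 95, 98, 130, 146, 167, 101, 24, 22, 42, 29, 26, 24, 43, 117, 94, 99]
251 [97, 96, 98, 98, 96, 99, 99, 108, 138, 140, 133, 48, 21, 31, 117, 124, 71, 32, 38, 92, 97, 70]
254 [183, 162, 136, 108, 102, 97, 99, 102, 127, 142, 106, 27, 20, 34, 102, 143, 140, 119, 107, 114, 101, 99]
257 [208, 214, 221, 218, 200, 162, 128, 101, 98, 104, 62, 20, 31, 117, 139, 145, 136, 123, 121, 108, 99, 103]
260 [142, 182, 213, 220, 232, 232, 224, 213, 194, 102, 33, 27, 46, 125, 142, 140, 128, 120, 109, 100, 99, 94]
263 [129, 132, 144, 184, 212, 220, 233, 232, 227, 107, 25, 27, 30, 56, 110, 129, 110, 101, 97, 99, 99, 99]
266 [126, 134, 156, 200, 205, 170, 223, 233, 207, 53, 13, 14, 18, 22, 43, 94, 102, 9
[... 314 characters left out ...]
, 229, 225, 203, 141, 101, 98]
278 [115, 147, 187, 213, 215, 185, 140, 134, 207, 219, 204, 195, 198, 228, 230, 228, 228, 231, 229, 219, 169, 99]
281 [190, 216, 219, 198, 142, 115, 117, 193, 205, 223, 230, 233, 231, 231, 230, 231, 229, 228, 231, 229, 219, 176]
w [[87, 235, 56, 34, 834], [225, 234, 43, 95, 2364], [291, 234, 40, 95, 2436], [413, 235, 55, 34, 813], [90, 275, 31, 54, 1310], [436, 275, 36, 63, 1545], [261, 301, 11, 28, 284], [284, 301, 11, 28, 294], [59, 330, 7, 7, 28], [70, 333, 6, 4, 15], [423, 404, 26, 16, 369]]
s [[360, 202, 4, 4, 14], [355, 208, 7, 7, 37], [340, 215, 12, 15, 83], [353, 228, 19, 25, 171], [358, 240, 15, 25, 169], [377, 242, 16, 15, 112], [372, 259, 10, 8, 29]]
```

>>> servo_tool([
  {"xyz": [0, 0, 0], "angular": [0, 0, 0], "claw": 6},
  {"xyz": [0, 0, 0], "angular": [0, 0, 0], "claw": 6},
  {"xyz": [0, 0, 0], "angular": [0, 0, 0], "claw": 6},
  {"xyz": [0, 0, 0], "angular": [0, 0, 0], "claw": 6},
  {"xyz": [0, 0, 0], "angular": [0, 0, 0], "claw": 6},
  {"xyz": [0, 0, 0], "angular": [0, 0, 0], "claw": 6},
])

```text
t: 29.25
eef_pos: [0.4592, 0.1599, 0.0777]
ee_rot: [3.142, 0.0, -0.049]
force: [0.2, 0.1, 0.5]
width: 0.0472
gripper_force: 0.0
```

```bash
python3 - <<'E'
from h import *
f=grab('scene','s9'); w=grab('wrist','w9'); s=monitor.get_state(); print(s['eef_pos'],s['width'])
P=s['eef_pos']
for d in (-.03,.03):
  for z in (-.022,0,.03): print(d,z,'scene',proj(f,P+[0,d,z]).round(),'wrist',proj(w,P+[0,d,z]).round())
E
python3 dif.py 8 9
```

```text
[0.45917925 0.15998972 0.07769918] 0.05505425874486964
-0.03 -0.022 scene [349. 262.] wrist [325. 238.]
-0.03 0 scene [351. 255.] wrist [330. 250.]
-0.03 0.03 scene [353. 244.] wrist [340. 273.]
0.03 -0.022 scene [375. 280.] wrist [228. 242.]
0.03 0 scene [377. 272.] wrist [223. 255.]
0.03 0.03 scene [380. 262.] wrist [213. 278.]
w [[9, 235, 135, 34, 3299], [151, 235, 117, 94, 6368], [291, 235, 114, 95, 7155], [413, 235, 134, 34, 3290], [330, 265, 8, 3, 20], [12, 274, 153, 64, 6732], [436, 274, 114, 65, 6372], [178, 299, 23, 30, 587], [262, 301, 10, 28, 262], [285, 301, 10, 28, 247], [211, 302, 8, 11, 57], [336, 302, 9, 19, 87], [423, 404, 94, 16, 1395]]
s [[351, 200, 13, 15, 120], [334, 212, 18, 19, 204], [347, 224, 51, 48, 1131]]
```

>>> servo_tool([
  {"xyz": [0, 0, 0.3], "angular": [0, 0, 0], "claw": 6},
  {"xyz": [0, 0, 0.3], "angular": [0, 0, 0], "claw": 6},
  {"xyz": [0, 0, 0.2], "angular": [0, 0, 0], "claw": 6},
  {"xyz": [0, 0, 0], "angular": [0, 0, 0], "claw": 6},
])

```text
t: 29.75
eef_pos: [0.4589, 0.1598, 0.0692]
ee_rot: [3.141, 0.001, -0.049]
force: [0.7, 0.8, -1.5]
width: 0.0601
gripper_force: 0.0
```

```bash
python3 - <<'E'
from h import *
f=grab('scene','s10'); w=grab('wrist','w10'); s=monitor.get_state(); print(s['eef_pos'],s['width'],s['force'])
P=s['eef_pos']; hw=s['width']/2
# finger edges in scene at open: print area around predicted fingers
for y in range(236,290,3): print(y,f['color'].max(2)[y,330:396:3].tolist())
for d in (-hw-.012,-hw,hw,hw+.012):
  for z in (-.022,0): print(round(d,3),z,'scene',proj(f,P+[0,d,z]).round())
E
```

```text
[0.45914532 0.15993157 0.06956089] 0.059721923668104686 [ 0.12955566 -0.97417259  0.83376116]
236 [99, 103, 98, 93, 94, 142, 143, 97, 41, 87, 112, 92, 83, 85, 97, 42, 38, 101, 144, 186, 198, 133]
239 [99, 96, 94, 97, 93, 137, 141, 63, 23, 39, 68, 101, 93, 86, 86, 82, 55, 31, 54, 122, 152, 102]
242 [99, 96, 95, 95, 95, 141, 158, 38, 19, 60, 94, 78, 87, 106, 84, 86, 83, 67, 31, 31, 65, 42]
245 [95, 99, 93, 95, 99, 143, 142, 24, 16, 82, 100, 98, 91, 74, 100, 91, 71, 47, 46, 37, 26, 31]
248 [182, 101, 96, 96, 102, 140, 117, 16, 25, 86, 92, 97, 100, 97, 69, 75, 42, 44, 48, 45, 41, 32]
251 [172, 194, 122, 98, 98, 104, 73, 39, 91, 98, 98, 99, 96, 97, 96, 35, 36, 45, 47, 42, 49, 43]
254 [130, 154, 205, 190, 161, 121, 92, 98, 95, 97, 97, 102, 101, 97, 90, 24, 30, 35, 43, 43, 46, 44]
257 [129, 130, 141, 200, 215, 223, 201, 152, 103, 99, 87, 70, 82, 100, 93, 52, 27, 28, 31, 39, 44, 112]
260 [129, 129, 129, 138, 185, 217, 232, 230, 215, 159, 33, 28, 25, 73, 96, 99, 49, 38, 26, 23, 96, 106]
263 [131, 127, 126, 130, 129, 164, 213, 229, 233, 186, 23, 23, 25, 56, 100, 97, 63, 130, 51, 21, 92, 76]
26
[... 417 characters left out ...]
 104, 98, 96, 99]
278 [130, 129, 132, 117, 146, 204, 214, 162, 135, 223, 201, 193, 227, 229, 228, 231, 221, 130, 100, 98, 99, 100]
281 [184, 132, 125, 167, 216, 212, 147, 112, 193, 218, 230, 233, 231, 231, 229, 229, 228, 209, 108, 100, 100, 97]
284 [161, 199, 187, 218, 203, 125, 110, 116, 225, 223, 223, 230, 229, 231, 228, 228, 229, 229, 192, 101, 98, 99]
287 [127, 156, 200, 182, 115, 112, 115, 134, 229, 228, 222, 226, 230, 233, 229, 231, 231, 229, 223, 175, 101, 100]
-0.042 -0.022 scene [344. 261.]
-0.042 0 scene [346. 254.]
-0.03 -0.022 scene [349. 265.]
-0.03 0 scene [350. 257.]
0.03 -0.022 scene [374. 282.]
0.03 0 scene [376. 275.]
0.042 -0.022 scene [379. 286.]
0.042 0 scene [381. 279.]
```

Numerically, the visible fingertips are about 26 mm higher than the reported pose implies: the left tip is seen at row 251 against a predicted 265. So the jaws closed just above the knob. I'll go lower in small steps, watching the force.

>>> servo_tool([
  {"xyz": [-0.2, 0.15, 0.3], "angular": [0, 0, 0], "claw": 6},
  {"xyz": [0, 0, 0.4], "angular": [0, 0, 0], "claw": 6},
  {"xyz": [0, 0, 0.4], "angular": [0, 0, 0], "claw": 6},
  {"xyz": [0, 0, 0.3], "angular": [0, 0, 0], "claw": 6},
  {"xyz": [0, 0, 0], "angular": [0, 0, 0], "claw": 6},
])

```text
t: 30.35
eef_pos: [0.4568, 0.1583, 0.0551]
ee_rot: [3.141, 0.001, -0.049]
force: [-0.1, -1.1, -0.0]
width: 0.0598
gripper_force: 0.0
```

```bash
python3 - <<'E'
from h import *
f=grab('scene','s11'); s=monitor.get_state(); print(s['eef_pos'],s['width'],s['force'])
for y in range(245,293,3): print(y,f['color'].max(2)[y,336:393:3].tolist())
E
```

```text
[0.45698644 0.15845561 0.05539493] 0.059713806090943906 [ 0.02762968  0.07954859 -0.26899734]
245 [99, 96, 102, 144, 134, 20, 17, 80, 73, 94, 104, 94, 84, 84, 61, 30, 49, 123, 88]
248 [95, 96, 109, 144, 130, 17, 27, 91, 93, 85, 77, 103, 94, 88, 73, 48, 29, 30, 42]
251 [120, 97, 119, 144, 84, 15, 39, 96, 100, 96, 94, 74, 101, 78, 48, 46, 47, 33, 29]
254 [201, 189, 163, 140, 57, 32, 87, 97, 100, 98, 101, 99, 74, 39, 44, 45, 46, 47, 42]
257 [138, 200, 214, 223, 151, 145, 105, 102, 89, 72, 82, 100, 66, 28, 41, 44, 45, 48, 46]
260 [125, 129, 183, 217, 233, 231, 214, 162, 29, 24, 28, 73, 57, 23, 27, 31, 43, 46, 51]
263 [127, 133, 133, 165, 212, 230, 234, 187, 24, 26, 26, 55, 98, 66, 28, 27, 24, 34, 162]
266 [126, 126, 132, 177, 206, 187, 233, 135, 12, 19, 16, 76, 98, 82, 103, 48, 27, 54, 86]
269 [130, 134, 202, 190, 120, 208, 224, 62, 14, 19, 21, 185, 122, 58, 108, 134, 71, 59, 97]
272 [174, 212, 172, 114, 114, 214, 197, 75, 14, 13, 50, 217, 216, 86, 141, 140, 124, 117, 101]
275 [199, 144, 114, 125, 200, 218, 192, 137, 96, 87, 143, 228, 222, 112, 141, 136, 121, 101, 97]
278 [130, 116, 145, 205, 216, 164, 134, 222, 205, 194, 229, 230, 227, 215, 157, 127, 102, 96, 101]
281 [124, 169, 218, 210, 149, 110, 196, 215, 232, 232, 232, 231, 229, 230, 229, 207, 109, 101, 99]
284 [187, 220, 201, 122, 112, 115, 224, 221, 222, 229, 228, 232, 227, 228, 229, 229, 195, 96, 98]
287 [202, 181, 115, 113, 116, 134, 226, 227, 222, 224, 229, 233, 229, 231, 230, 231, 224, 176, 98]
290 [135, 113, 113, 111, 112, 164, 231, 229, 229, 204, 230, 228, 226, 228, 226, 223, 217, 215, 97]
```

>>> servo_tool([
  {"xyz": [0, 0, 0.3], "angular": [0, 0, 0], "claw": 6},
  {"xyz": [0, 0, 0.2], "angular": [0, 0, 0], "claw": 6},
  {"xyz": [0, 0, 0], "angular": [0, 0, 0], "claw": 1.5},
  {"xyz": [0, 0, 0], "angular": [0, 0, 0], "claw": 1.5},
  {"xyz": [0, 0, 0], "angular": [0, 0, 0], "claw": 1.5},
  {"xyz": [0, 0, 0], "angular": [0, 0, 0], "claw": 1.5},
  {"xyz": [0, 0, 0], "angular": [0, 0, 0], "claw": 1.5},
  {"xyz": [0, 0, 0], "angular": [0, 0, 0], "claw": 1.5},
  {"xyz": [0, 0, 0], "angular": [0, 0, 0], "claw": 1.5},
], force=12)

```text
t: 31.3
eef_pos: [0.457, 0.1583, 0.0507]
ee_rot: [3.141, 0.0, -0.049]
force: [0.1, -2.1, 1.6]
width: 0.0213
gripper_force: 12.0
```

>>> servo_tool([
  {"xyz": [0.01, -0.41, 0], "angular": [0, 0, 2.25], "claw": 1.5},
  {"xyz": [0.03, -0.82, 0], "angular": [0, 0, 4.5], "claw": 1.5},
  {"xyz": [0.03, -0.82, 0], "angular": [0, 0, 4.5], "claw": 1.5},
  {"xyz": [0.03, -0.82, 0], "angular": [0, 0, 4.5], "claw": 1.5},
  {"xyz": [0.03, -0.82, 0], "angular": [0, 0, 4.5], "claw": 1.5},
  {"xyz": [0.03, -0.82, 0], "angular": [0, 0, 4.5], "claw": 1.5},
  {"xyz": [0.03, -0.82, 0], "angular": [0, 0, 4.5], "claw": 1.5},
  {"xyz": [0.01, -0.41, 0], "angular": [0, 0, 2.25], "claw": 1.5},
  {"xyz": [0, 0, 0], "angular": [0, 0, 0], "claw": 1.5},
])

```text
t: 32.2
eef_pos: [0.4756, 0.2121, 0.0508]
ee_rot: [3.141, -0.001, -0.599]
force: [3.3, -3.3, 0.3]
width: 0.0216
gripper_force: 12.0
```

```bash
cat > arc.py <<'E'
from disc import *
s=monitor.get_state(); P=s['eef_pos'][:2]; c=np.array([.562,.1527]); d=P-c
print('r',np.hypot(*d),'hd',np.degrees(np.arctan2(d[1],d[0])),'yhd',np.degrees(s['ee_rot'][2])-90,'F',s['force'].round(1),s['moment'].round(2),s['width'],s['gripper_force'],s['eef_pos'],s['t'])
E
python3 arc.py; python3 - <<'E'
from disc import *
import sys
f=grab('scene','s12')
L=lines(f,[.5605,.1523],[141-90,141+90-360],rs=np.arange(.045,.07,.002),half=12); print([(np.degrees(np.arctan2(l[0][1],l[0][0])).round(1),l[2],l[1]) for l in L])
E
```

```text
r 0.10487054879066283 hd 145.46881200566295 yhd -124.34089756407215 F [ 3.3 -3.3  0.3] [-1.41 -1.23  0.04] 0.021576057109142857 12.000166028738022 [0.47560578 0.21214637 0.05075825] 32.2
[(np.float32(54.8), 13, array([0.59330386, 0.2001133 ], dtype=float32)), (np.float32(-117.0), 13, array([0.53174675, 0.10359078], dtype=float32))]
```

>>> servo_tool([
  {"xyz": [0.02, -0.55, 0], "angular": [0, 0, 3], "claw": 1.5},
  {"xyz": [0.03, -0.82, 0], "angular": [0, 0, 4.5], "claw": 1.5},
  {"xyz": [0.03, -0.82, 0], "angular": [0, 0, 4.5], "claw": 1.5},
  {"xyz": [0.03, -0.82, 0], "angular": [0, 0, 4.5], "claw": 1.5},
  {"xyz": [0.03, -0.82, 0], "angular": [0, 0, 4.5], "claw": 1.5},
  {"xyz": [0.03, -0.82, 0], "angular": [0, 0, 4.5], "claw": 1.5},
  {"xyz": [0.03, -0.82, 0], "angular": [0, 0, 4.5], "claw": 1.5},
  {"xyz": [0.03, -0.82, 0], "angular": [0, 0, 4.5], "claw": 1.5},
  {"xyz": [0.03, -0.82, 0], "angular": [0, 0, 4.5], "claw": 1.5},
  {"xyz": [0.03, -0.82, 0], "angular": [0, 0, 4.5], "claw": 1.5},
  {"xyz": [0.03, -0.82, 0], "angular": [0, 0, 4.5], "claw": 1.5},
  {"xyz": [0.03, -0.82, 0], "angular": [0, 0, 4.5], "claw": 1.5},
  {"xyz": [0.03, -0.82, 0], "angular": [0, 0, 4.5], "claw": 1.5},
  {"xyz": [0.03, -0.82, 0], "angular": [0, 0, 4.5], "claw": 1.5},
  {"xyz": [0.03, -0.82, 0], "angular": [0, 0, 4.5], "claw": 1.5},
  {"xyz": [0.03, -0.82, 0], "angular": [0, 0, 4.5], "claw": 1.5},
  {"xyz": [0.03, -0.82, 0], "angular": [0, 0, 4.5], "claw": 1.5},
  {"xyz": [0.02, -0.55, 0], "angular": [0, 0, 3], "claw": 1.5},
  {"xyz": [0, 0, 0], "angular": [0, 0, 0], "claw": 1.5},
])

```text
t: 34.15
eef_pos: [0.6012, 0.2489, 0.0507]
ee_rot: [3.142, -0.002, -1.962]
force: [1.5, -5.8, 2.9]
width: 0.0211
gripper_force: 12.0
```

```bash
python3 arc.py
```

```text
r 0.10394349338081069 hd 67.8170197303083 yhd -202.39941427955745 F [ 1.5 -5.8  2.9] [-2.27 -0.25 -0.06] 0.021149828682039285 12.000830322504044 [0.6012455  0.24894989 0.05074712] 34.15
```

>>> servo_tool([
  {"xyz": [0.01, -0.55, 0], "angular": [0, 0, 3], "claw": 1.5},
  {"xyz": [0.03, -0.82, 0], "angular": [0, 0, 4.5], "claw": 1.5},
  {"xyz": [0.03, -0.82, 0], "angular": [0, 0, 4.5], "claw": 1.5},
  {"xyz": [0.03, -0.82, 0], "angular": [0, 0, 4.5], "claw": 1.5},
  {"xyz": [0.03, -0.82, 0], "angular": [0, 0, 4.5], "claw": 1.5},
  {"xyz": [0.03, -0.82, 0], "angular": [0, 0, 4.5], "claw": 1.5},
  {"xyz": [0.03, -0.82, 0], "angular": [0, 0, 4.5], "claw": 1.5},
  {"xyz": [0.03, -0.82, 0], "angular": [0, 0, 4.5], "claw": 1.5},
  {"xyz": [0.03, -0.82, 0], "angular": [0, 0, 4.5], "claw": 1.5},
  {"xyz": [0.03, -0.82, 0], "angular": [0, 0, 4.5], "claw": 1.5},
  {"xyz": [0.03, -0.82, 0], "angular": [0, 0, 4.5], "claw": 1.5},
  {"xyz": [0.03, -0.82, 0], "angular": [0, 0, 4.5], "claw": 1.5},
  {"xyz": [0.03, -0.82, 0], "angular": [0, 0, 4.5], "claw": 1.5},
  {"xyz": [0.03, -0.82, 0], "angular": [0, 0, 4.5], "claw": 1.5},
  {"xyz": [0.03, -0.82, 0], "angular": [0, 0, 4.5], "claw": 1.5},
  {"xyz": [0.01, -0.55, 0], "angular": [0, 0, 3], "claw": 1.5},
  {"xyz": [0.01, -0.33, 0], "angular": [0, 0, 1.8], "claw": 1.5},
  {"xyz": [0, 0, 0], "angular": [0, 0, 0], "claw": 1.5},
  {"xyz": [0, 0, 0], "angular": [0, 0, 0], "claw": 1.5},
])

```text
t: 36.05
eef_pos: [0.6657, 0.1477, 0.0507]
ee_rot: [-3.141, -0.001, 3.089]
force: [-2.1, -5.3, 3.4]
width: 0.0213
gripper_force: 12.0
```

```bash
python3 arc.py
```

```text
r 0.10378824672699402 hd -2.7731598145549 yhd 86.97897660749783 F [-2.1 -5.3  3.4] [-1.86  0.63  0.02] 0.02132133290859267 12.001848220825195 [0.6656667  0.14767853 0.05073858] 36.05
```

>>> servo_tool([
  {"xyz": [0, 0, 0], "angular": [0, 0, 0], "claw": 5},
  {"xyz": [0, 0, 0], "angular": [0, 0, 0], "claw": 5},
  {"xyz": [0, 0, 0], "angular": [0, 0, 0], "claw": 5},
  {"xyz": [0, 0, 0], "angular": [0, 0, 0], "claw": 5},
  {"xyz": [0, 0, 0], "angular": [0, 0, 0], "claw": 5},
  {"xyz": [0, 0, -1], "angular": [0, 0, 0], "claw": 5},
  {"xyz": [0, 0, -3], "angular": [0, 0, 0], "claw": 5},
  {"xyz": [0, 0, -4], "angular": [0, 0, 0], "claw": 5},
  {"xyz": [0, 0, -4], "angular": [0, 0, 0], "claw": 5},
  {"xyz": [0, 0, -4], "angular": [0, 0, 0], "claw": 5},
  {"xyz": [0, 0, -4], "angular": [0, 0, 0], "claw": 5},
  {"xyz": [0, 0, -4], "angular": [0, 0, 0], "claw": 5},
  {"xyz": [0, 0, 0], "angular": [0, 0, 0], "claw": 5},
])

```text
t: 37.35
eef_pos: [0.6685, 0.1486, 0.2991]
ee_rot: [3.138, 0.011, 3.088]
force: [0.9, 0.2, -0.3]
width: 0.0496
gripper_force: 0.0
```

```bash
python3 arc.py; python3 - <<'E'
from disc import *
f=grab('scene','s13'); w=grab('wrist','w13'); t=grab('top','t13')
for n,q,c in (('s',f,[.5600,.1521]),('w',w,[.5625,.152])):
    for k in (-3,87,-93):
        l=lines(q,c,[k],rs=np.arange(.042,.085,.002),half=13)[0]; print(n,k,np.degrees(np.arctan2(l[0][1],l[0][0])).round(1),l[2],(l[1]-c).round(4))
for n,q in (('s',f),('w',w)):
    m=cv2.inRange(cv2.cvtColor(q['color'],cv2.COLOR_BGR2HSV),(0,110,60),(16,255,255)); nn,l,st,ce=cv2.connectedComponentsWithStats(m); print(n,[st[i].tolist() for i in range(1,nn) if st[i,4]>200])
    print('pred knob',proj(q,[.6664,.1475,.079]).round(1),'vase c',proj(q,[.562,.1527,.0455]).round(1),proj(q,[.562,.1527,.1655]).round(1))
E
```

```text
r 0.10660507241695792 hd -2.219479861207959 yhd 86.93708426685018 F [ 0.9  0.2 -0.3] [-0.03 -0.1  -0.03] 0.04961157768894314 0.0 [0.6685251  0.14857145 0.29906263] 37.35
s -3 -3.3 22 [ 0.0569 -0.0028]
s 87 86.3 18 [0.0028 0.0577]
s -93 -119.6 14 [-0.0138 -0.0585]
w -3 -2.9 22 [ 0.0647 -0.0032]
w 87 86.8 15 [0.0017 0.0578]
w -93 -92.1 14 [-0.0043 -0.0622]
s [[171, 0, 79, 58, 2277], [386, 0, 17, 20, 262], [374, 66, 20, 31, 376], [19, 103, 104, 80, 3859], [469, 102, 91, 63, 2475], [114, 158, 37, 46, 1299], [14, 223, 45, 77, 1068], [389, 227, 45, 34, 433], [304, 245, 50, 75, 2598], [521, 335, 39, 22, 340], [530, 375, 30, 45, 502]]
pred knob [282.6 326.4] vase c [324.  302.9] [331.  259.8]
w [[235, 56, 78, 56, 4201], [523, 170, 19, 16, 230]]
pred knob [275.2 184.5] vase c [274.7  93.9] [274.3  80.4]
```

```bash
python3 - <<'E'
from disc import *
w=load('w13');f=load('s13')
u=np.array([np.cos(np.radians(87)),np.sin(np.radians(87))]); v=np.array([-u[1],u[0]])
def box(q,c,hd=87):
    u=np.array([np.cos(np.radians(hd)),np.sin(np.radians(hd))]); v=np.array([-u[1],u[0]])
    p=np.array([proj(q,[*(np.array(c)+a*u*A+b*v*B),z]) for A,B,z in ((.036,.023,.0455),(.036,.023,.1435),(.028,.019,.1655)) for a in(1,-1) for b in(1,-1)])
    return p.min(0).round(1),p.max(0).round(1)
print('w',box(w,[.5625,.152]),box(w,[.5625,.152],90)); print('s',box(f,[.56,.1521]))
for n in ('s6','s13'):
    q=load(n); m=cv2.inRange(cv2.cvtColor(q['color'],cv2.COLOR_BGR2HSV),(0,110,60),(16,255,255))[230:330,290:370]; c=max(cv2.findContours(m,0,1)[0],key=cv2.contourArea); print(n,cv2.boundingRect(c),cv2.contourArea(c),np.array(cv2.minEnclosingCircle(c)[0]).round(1))
# vase shoulder near-edge slope in wrist
m=cv2.inRange(cv2.cvtColor(w['color'],cv2.COLOR_BGR2HSV),(0,110,60),(16,255,255))
xs=np.arange(242,306,4); e=[np.where(m[40:130,x])[0].max()+40 for x in xs]; print(e, 'slope deg',np.degrees(np.polyfit(xs,e,1)[0]))
a=proj(w,[*(np.array([.5625,.152])+.023*v*-1+.036*u),.0455]);b=proj(w,[*(np.array([.5625,.152])+.023*v*-1-.036*u),.0455]);print(a,b)
t=load('t13');t0=load('top0')
for nm,roi in (('board beaker/dish',(310,100,450,310)),):
    x0,y0,x1,y1=roi
    for q in (t0,t):
        m=cv2.inRange(cv2.cvtColor(q['color'],cv2.COLOR_BGR2HSV)[y0:y1,x0:x1],(0,120,60),(10,255,255)); n,l,st,ce=cv2.connectedComponentsWithStats(m); print([(ce[i].round(1).tolist(),int(st[i,4])) for i in range(1,n) if st[i,4]>150])
E
```

```text
w (array([233.7,  56.9]), array([313.5, 114.4])) (array([232.5,  54.8]), array([313.5, 115.9]))
s (array([301.6, 243.8]), array([355.6, 322.3]))
s6 (14, 15, 51, 76) 2524.5 [39.  52.5]
s13 (14, 15, 50, 75) 2514.0 [38. 52.]
[np.int64(109), np.int64(110), np.int64(110), np.int64(111), np.int64(111), np.int64(111), np.int64(111), np.int64(111), np.int64(111), np.int64(111), np.int64(111), np.int64(111), np.int64(111), np.int64(111), np.int64(111), np.int64(111)] slope deg 1.1374897403332822
[303.68524193 114.25704609] [244.75449116 114.36825461]
[([105.0, 28.2], 1100), ([79.2, 104.3], 1204), ([38.0, 166.7], 1216)]
[([105.0, 28.1], 1098), ([38.0, 166.7], 1216)]
```

```bash
python3 -c "
from station import order; print(order.job_done())"
```

```text
the job is handed in; nothing more can be done
None
```

The job is handed in: the vase stands upright in the middle of the disc, within about 1 mm and square to the zero line with a broad face towards the knob, the turntable is clicked in four stops clockwise of the pointer, the beaker and dish have not moved, and about 37 s of the 72 s were used.

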